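Photograph colour tiles beside their flip-cap pigment vials

ROBOT

A 6-joint arm with a two-finger parallel gripper is mounted at the origin on the work surface. World frame = base frame: x ahead of the robot, y to its left, z up, the work surface at z = 0. Lengths are in m, angles in rad, forces in N, time in s.
With the tool pointing down it reaches from about 0.35 to 0.925 m from the base axis. Payload 6.4 kg.
Tool frame: the origin (TCP) lies at the very end of the fingers, on their centre line; the grasp point (between the pads) lies 19 mm behind it; z points along the fingers, y is the line along which they close (so a half turn about z gives the same grasp; the last joint's range is limited). The gripper opens to 85 mm and grips with 20 to 120 N. Pads are 22 mm wide; open, the fingers measure 114 mm over their backs; the gripper's body (76 mm by 85 mm) begins 54 mm behind the grasp point. The pads swing forward as they close: fully open they stand 13 mm farther back than shut.
Start: joints at [1.156, 0.245, 1.558, -0, 1.339, -0.174], TCP at [0.155, 0.631, 0.231] pointing down, gripper open.
Joint ranges: [-3.13, 3.13], [-1.02, 2.26], [0.13, 2.54], [-0.95, 4.09], [0.21, 2.88], [-2.74, 2.74]. Speed limits (rad/s): [2.57, 2.57, 3.14, 3.14, 3.14, 3.14].

INTERFACE

Orientations are given as a rotation vector (axis times angle).
In Python, from cell import status, eyes, ticket gives the robot as it stands. The module is installed in compiled form; this text tells all that it offers.
- The arm moves only by the shell command python3 -m crank 'ROWS' [FORCE]. ROWS is JSON, a list of rows, each an object with "translation": the shift along the tool's x, y, z each as a share of 0.12 m, from -1 to 1, a list of three; "spin": the turn about the tool's z as a share of 90 degrees, from -1 to 1; "grip": the opening, from 0 (shut) to 1 (fully open). A call has 1 to 5 rows; each row shifts and turns the commanded pose from where the row before left it, along the tool's axes as they then stand; what a row does not reach is not made up. A row lasts 1/8 s, in which the tool goes at most 62.5 mm and 10.7 degrees, less where a joint would pass 70% of its speed; a pose out of reach is approached as far as the arm can. A call with a number of a shift or a turn outside -1 to 1 is refused whole. A call with a gripper value outside its range is refused whole. The fingers move at their own pace and stop on an object; FORCE is the grip in N (left out, the last holds). Time passes only in rows, so rows that do not move let the fingers close. It gives the time, the measured TCP pose, the force, the opening and the grip force at its end, in the units of the state.
- status.sense(): the state, without advancing time (a new reading comes with each control period).
- eyes.read_camera(name): name is "scene" or "top" or "wrist"; returns a dict with "img" (480x640x3 uint8, red, green, blue), "range_z" (480x640 float32, m along the optical axis (not along the pixel's ray), 0 where there is no reading), "fx", "fy", "cx", "cy" (pixels), "position" and "rotation" of the camera in the world. Camera axes: x right, y up, looking along -z (the intrinsics and any distortion apply to the point x, -y, -z); pixel columns grow to the right and rows downward; lengths in m; the calibration is good to about 2 mm. The wrist camera is an equidistant fisheye: a pixel r from the principal point sees the ray r / f radians off the axis. A picture is of the moment at which its call begins.
- ticket.hand_in(): hands the job in; it is judged then, once.
The state is a dict: "time": time; "joint_positions": joint angles; "qd": joint speeds; "effort": joint torques, N m; "tool_pos": TCP position; "orientation": TCP orientation; "ft_force": force on the tool from outside, world axes, zero at the start; "wrist_torque": the same for the moment, N m; "grip_width": finger opening in m; "finger_force": force on a finger pad.
Only numpy, scipy, OpenCV 4.12 (cv2) and the standard library are available. Lean on these libraries where they do the work, as an engineer would, in place of code of your own. Each camera call takes 0.05 s, during which the arm holds its last target. There are 200 camera calls.

TASK

Set up the reference photograph: seat each colour tile that lies on the bench flat and square in the pocket in front of the vial of its own colour, tongue towards the vial, and flick that vial's cap wide open, with the caps of the vials that have no tile pressed fully shut. With everything set, hold the red shutter button down for a moment, then press all the caps fully shut and leave the tiles seated, without displacing the mug, jar or bottle.

Things in the scene. Friction and masses are not known exactly. Their poses are not given: they have to be found in the camera images.
- holder: fixed black plate 140 x 292 x 8 mm: a row of four grey pockets nearest the robot and, behind it, a 40 mm high rack with four fixed flip-cap vials (26 mm across, colours in any order). Origin: underside; x from pockets to vials (away from the robot), y along the rows, z up. Pockets at x = -35 mm, vial axes at x = +50 mm, both at y = -105, -35, 35, 105 mm
- red_tile: loose red colour tile, 16 mm thick, 40 g, absent in some starts: a main block 34 mm (x) by 30 mm (y) and, on its +x end, a tongue 16 mm wide and 12 mm long. Origin: underside, centre of the main block; x along the tongue, z up out of the face with the white square ring. Easily gripped across the 30 mm width
- red_pocket (a point): pocket before the red vial: centre of its floor under the tile's main block, 8 mm above the bench. It has the tile's outline, 1.5 mm play all round, 6 mm deep, walls 5 mm thick. x points to the vial (85 mm away): the tongue's direction. A seated tile's origin and axes coincide with these; it stands 10 mm proud of the walls
- red_tab (a point): tip of the red cap's thumb tab, mid-thickness. Hinge line: along the pocket's y, 100 mm beyond red_pocket along x, 55 mm above it, level with the shut cap's underside. Cap: disc 29 mm across, 5 mm thick, centred 15 mm from the hinge; the tab, 12 mm wide and 5 mm thick, runs on from the disc to 51 mm from the hinge, towards the robot, free underneath
- red_cap (a joint): cap of the red vial: 0 rad flat shut, grows as the tab is lifted up and away from the robot; 1.57 stands upright, stop at 2.0. Stiff hinge (0.03 N m): it stays where it is left, no catch. At the start every cap stands ajar
- yellow_tile: loose yellow colour tile, 16 mm thick, 40 g, absent in some starts: a main block 34 mm (x) by 30 mm (y) and, on its +x end, a tongue 16 mm wide and 12 mm long. Origin: underside, centre of the main block; x along the tongue, z up out of the face with the white square ring. Easily gripped across the 30 mm width
- yellow_pocket (a point): pocket before the yellow vial: centre of its floor under the tile's main block, 8 mm above the bench. It has the tile's outline, 1.5 mm play all round, 6 mm deep, walls 5 mm thick. x points to the vial (85 mm away): the tongue's direction. A seated tile's origin and axes coincide with these; it stands 10 mm proud of the walls
- yellow_tab (a point): tip of the yellow cap's thumb tab, mid-thickness. Hinge line: along the pocket's y, 100 mm beyond yellow_pocket along x, 55 mm above it, level with the shut cap's underside. Cap: disc 29 mm across, 5 mm thick, centred 15 mm from the hinge; the tab, 12 mm wide and 5 mm thick, runs on from the disc to 51 mm from the hinge, towards the robot, free underneath
- yellow_cap (a joint): cap of the yellow vial: 0 rad flat shut, grows as the tab is lifted up and away from the robot; 1.57 stands upright, stop at 2.0. Stiff hinge (0.03 N m): it stays where it is left, no catch. At the start every cap stands ajar
- green_tile: loose green colour tile, 16 mm thick, 40 g, absent in some starts: a main block 34 mm (x) by 30 mm (y) and, on its +x end, a tongue 16 mm wide and 12 mm long. Origin: underside, centre of the main block; x along the tongue, z up out of the face with the white square ring. Easily gripped across the 30 mm width
- green_pocket (a point): pocket before the green vial: centre of its floor under the tile's main block, 8 mm above the bench. It has the tile's outline, 1.5 mm play all round, 6 mm deep, walls 5 mm thick. x points to the vial (85 mm away): the tongue's direction. A seated tile's origin and axes coincide with these; it stands 10 mm proud of the walls
- green_tab (a point): tip of the green cap's thumb tab, mid-thickness. Hinge line: along the pocket's y, 100 mm beyond green_pocket along x, 55 mm above it, level with the shut cap's underside. Cap: disc 29 mm across, 5 mm thick, centred 15 mm from the hinge; the tab, 12 mm wide and 5 mm thick, runs on from the disc to 51 mm from the hinge, towards the robot, free underneath
- green_cap (a joint): cap of the green vial: 0 rad flat shut, grows as the tab is lifted up and away from the robot; 1.57 stands upright, stop at 2.0. Stiff hinge (0.03 N m): it stays where it is left, no catch. At the start every cap stands ajar
- blue_tile: loose blue colour tile, 16 mm thick, 40 g, absent in some starts: a main block 34 mm (x) by 30 mm (y) and, on its +x end, a tongue 16 mm wide and 12 mm long. Origin: underside, centre of the main block; x along the tongue, z up out of the face with the white square ring. Easily gripped across the 30 mm width
- blue_pocket (a point): pocket before the blue vial: centre of its floor under the tile's main block, 8 mm above the bench. It has the tile's outline, 1.5 mm play all round, 6 mm deep, walls 5 mm thick. x points to the vial (85 mm away): the tongue's direction. A seated tile's origin and axes coincide with these; it stands 10 mm proud of the walls
- blue_tab (a point): tip of the blue cap's thumb tab, mid-thickness. Hinge line: along the pocket's y, 100 mm beyond blue_pocket along x, 55 mm above it, level with the shut cap's underside. Cap: disc 29 mm across, 5 mm thick, centred 15 mm from the hinge; the tab, 12 mm wide and 5 mm thick, runs on from the disc to 51 mm from the hinge, towards the robot, free underneath
- blue_cap (a joint): cap of the blue vial: 0 rad flat shut, grows as the tab is lifted up and away from the robot; 1.57 stands upright, stop at 2.0. Stiff hinge (0.03 N m): it stays where it is left, no catch. At the start every cap stands ajar
- shutter (a joint): round red push button of the camera release on the bench, travel: 0 up, 0.006 m fully down at 5 N, springs back
- shutter_top (a point): centre of the button's top face (28 mm across), pressed straight down
- brush_mug: loose bystander: white mug 72 mm across, 85 mm high, with brushes standing to 200 mm; origin underside centre
- paste_jar: loose bystander: jar 64 mm across, 70 mm high; origin underside centre
- water_bottle: loose bystander: bottle 60 mm across, 170 mm high, green cap; origin underside centre

How it is judged:
By the outcome, as a careful person would: the job done as asked, in the order asked, and still so for the second after the job is handed in, with the robot touching nothing.
Of red_tile, yellow_tile, green_tile, blue_tile only 2 to 3 are there at a start; the rules pass over those that are not, and their reading is None.
At some moment in a run one of red_tile, yellow_tile, green_tile, blue_tile may be knocked a few centimetres aside while the robot is not near it.
Once in a run the grip may slacken for a moment while it holds something.
It also fails if it takes over 210 s, if anything falls off the work surface, if the arm or the gripper's body presses on something with over 40 N, if the wrist force passes 120 N, or if a joint passes its speed limit or range.

## Working session

There is one attempt and no reset: what is moved stays moved. The work goes in short steps, Python scripts to look and compute and a shell command to move; the robot and the scene stay as the last step left them, time stands still between calls to the robot, and variables do not carry over. Pictures are saved under pics/ and viewed, at most 14 in all, crops included, and the job is handed in when it is done.

```bash
mkdir -p pics; ls; cat > h.py <<'E'
import numpy as np, cv2
from cell import status, eyes
from scipy.spatial.transform import Rotation as R
def cam(n):
    c=eyes.read_camera(n); c['n']=n; c['R']=np.array(c['rotation']); 
    if c['R'].shape!=(3,3): c['R']=R.from_rotvec(c['R']).as_matrix() if c['R'].size==3 else R.from_quat(c['R']).as_matrix()
    c['p']=np.array(c['position']); return c
def save(c,f): cv2.imwrite('pics/'+f,c['img'][:,:,::-1])
def ray(c,u,v):
    a=(u-c['cx'])/c['fx']; b=(v-c['cy'])/c['fy']
    if c['n']=='wrist':
        r=np.hypot(a,b); s=np.sin(r)/r if r>1e-9 else 1; d=np.array([a*s,-b*s,-np.cos(r)])
    else: d=np.array([a,-b,-1.])
    return c['R']@d
def onz(c,u,v,z):
    d=ray(c,u,v); return c['p']+d*(z-c['p'][2])/d[2]
def depthpt(c,u,v):
    return c['p']+ray(c,u,v)*c['range_z'][int(v),int(u)]  # not wrist
def tri(c1,p1,c2,p2):
    d1=ray(c1,*p1);d2=ray(c2,*p2);A=np.stack([d1,-d2],1);s=np.linalg.lstsq(A,c2['p']-c1['p'],rcond=None)[0]
    a=c1['p']+d1*s[0];b=c2['p']+d2*s[1];return (a+b)/2,np.linalg.norm(a-b)
E
python3 - <<'E'
from h import *
for n in ['scene','top','wrist']:
    c=cam(n); save(c,n+'0.png'); print(n,np.array(c['rotation']).shape,c['p'],c['R'].round(3).tolist(),c['fx'],c['fy'],c['cx'],c['cy'],c['range_z'].min(),c['range_z'].max(),[k for k in c])
print(status.sense())
E
```

```text
pics
scene (3,) [ 1.3296975  -0.0719862   0.61065742] [[0.114, -0.582, 0.805], [0.993, 0.047, -0.107], [0.024, 0.812, 0.583]] 509.27806890978525 509.27806890978525 317.842319748465 235.43360806904082 0.0 2.7174025 ['img', 'range_z', 'fx', 'fy', 'cx', 'cy', 'position', 'rotation', 'n', 'R', 'p']
top (3,) [0.46716772 0.00334343 0.98568046] [[0.017, 0.996, -0.09], [-1.0, 0.017, 0.001], [0.003, 0.09, 0.996]] 486.22354521348075 486.22354521348075 327.7719463836388 237.95886179739608 0.0 1.8401158 ['img', 'range_z', 'fx', 'fy', 'cx', 'cy', 'position', 'rotation', 'n', 'R', 'p']
wrist (3,) [0.08292908 0.64840558 0.37305529] [[0.238, -0.93, -0.281], [0.971, 0.227, 0.071], [-0.002, -0.29, 0.957]] 371.64829954431775 371.64829954431775 324.80326091537427 236.80227424746892 0.0 1.5664448 ['img', 'range_z', 'fx', 'fy', 'cx', 'cy', 'position', 'rotation', 'n', 'R', 'p']
{'time': 0.15, 'joint_positions': array([ 1.15585996e+00,  2.45663222e-01,  1.55876256e+00,  2.10208541e-05,
        1.33870866e+00, -1.74113145e-01]), 'qd': array([-0.00161839, -0.00205634, -0.00511352,  0.00141546,  0.00086293,
       -0.00130192]), 'effort': array([ 4.68295129e-04, -4.29992688e+01, -3.26548684e+01, -1.04702201e-04,
        3.56118100e-03, -3.67252733e-05]), 'tool_pos': array([0.15484348, 0.63083347, 0.23041199]), 'orientation': array([-3.77322117e-01, -3.11837975e+00,  2.30788214e-03]), 'ft_force': array([ 0.39728969, -0.28915473,  0.77326504]), 'wrist_torque': array([-0.01163508,  0.03126063, -0.01763145]), 'finger_force': 0.0, 'grip_width': 0.08553335109256101}
```

View pics/scene0.png

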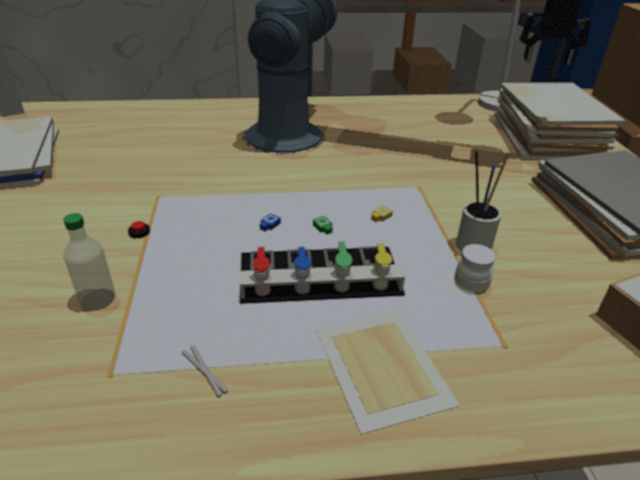

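View pics/top0.png

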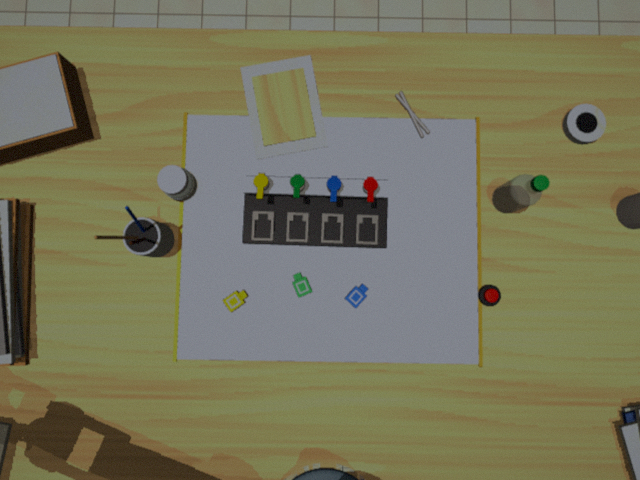

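The scene shows three tiles: blue (270,221), green (322,224) and yellow (382,213). All four caps are ajar, and the bystanders stand well clear. In the top view the vials run yellow, green, blue, red from left to right (262 to 371, row 185). The tiles are at (235,300), (302,285) and (357,296), and the shutter is at (489,295). Red has no tile.

```bash
cat >> h.py <<'E'
HS={'yellow':(22,34),'green':(45,80),'blue':(100,125),'red':(170,8)}
def mask(c,col,smin=110,vmin=60):
    h=cv2.cvtColor(c['img'],cv2.COLOR_RGB2HSV); lo,hi=HS[col]
    H=(h[...,0]>=lo)&(h[...,0]<=hi) if lo<hi else (h[...,0]>=lo)|(h[...,0]<=hi)
    return (H&(h[...,1]>=smin)&(h[...,2]>=vmin)).astype(np.uint8)
def blobs(c,col,amin=30,**k):
    cs,_=cv2.findContours(mask(c,col,**k),cv2.RETR_EXTERNAL,cv2.CHAIN_APPROX_NONE)
    return sorted([x for x in cs if cv2.contourArea(x)>amin],key=cv2.contourArea,reverse=True)
def tilefit(c,cnt,z=0.016):
    """top-face contour -> world; origin and yaw: main block from moments of outline"""
    P=np.array([onz(c,*p[0],z)[:2] for p in cnt]).astype(np.float32)
    m=cv2.moments(P.reshape(-1,1,2)*1000); 
    cen=np.array([m['m10'],m['m01']])/m['m00']
    (_,_),(w,h),a=cv2.minAreaRect(P*1000); box=cv2.boxPoints(cv2.minAreaRect(P*1000))
    e=[box[1]-box[0],box[2]-box[1]]; L=max(e,key=np.linalg.norm); L=L/np.linalg.norm(L)
    bc=box.mean(0)
    if (bc-cen)@L<0: L=-L     # tongue side: box centre lies tongue-ward of centroid
    # centroid offset: area 34*30 at 0, 16*12 at 23 -> 3.64 mm ; box centre offset 6 mm
    return cen-3.64*L, bc-6*L, np.degrees(np.arctan2(L[1],L[0])), sorted((w,h)), m['m00']
E
python3 - <<'E'
from h import *
t=cam('top'); s=cam('scene')
for col in HS:
    for n,c in (('top',t),('scene',s)):
        for b in blobs(c,col,20):
            M=cv2.moments(b);u,v=M['m10']/M['m00'],M['m01']/M['m00']
            P=depthpt(c,u,v)
            if 0.2<P[0]<0.8 and abs(P[1])<.5: print(col,n,(round(u),round(v)),cv2.contourArea(b),P.round(4), [np.round(q,1).tolist() for q in tilefit(c,b)] if n=='top' and P[2]<.03 else '')
E
```

```text
yellow top (482, 200) 574.0 [ 0.6406 -0.3132 -0.0031] [[644.3, -307.3], [640.7000122070312, -342.79998779296875], -179.60000610351562, [92.3, 352.9], 2368.3]
yellow top (176, 307) 339.0 [0.4125 0.3032 0.0022] [[411.1, 299.0], [411.6000061035156, 299.20001220703125], 0.10000000149011612, [8.6, 219.6], 1310.7]
yellow top (235, 300) 276.5 [0.4283 0.183  0.0187] [[426.1, 186.5], [426.1000061035156, 186.3000030517578], -54.400001525878906, [29.2, 46.2], 1073.9]
yellow top (532, 397) 239.0 [ 0.2486 -0.4063  0.0037] [[250.7, -397.6], [251.39999389648438, -405.3999938964844], -80.30000305175781, [31.4, 113.5], 885.3]
yellow top (260, 184) 214.0 [0.6499 0.1321 0.0727] 
yellow top (182, 138) 207.5 [ 0.7593  0.3081 -0.0048] [[757.2, 301.7], [757.4000244140625, 312.29998779296875], 179.5, [34.9, 118.7], 881.0]
yellow top (92, 390) 192.0 [ 0.2454  0.4638 -0.0017] [[249.0, 459.1], [249.39999389648438, 458.70001220703125], -84.0, [26.4, 110.9], 708.1]
yellow top (480, 335) 186.5 [ 0.3656 -0.3063  0.0008] [[364.0, -301.5], [366.1000061035156, -301.79998779296875], -0.6000000238418579, [9.8, 132.2], 
[... 3440 characters left out ...]
8) 107.5 [ 0.6475 -0.3591  0.1705] 
green scene (324, 226) 45.5 [0.4771 0.0538 0.0167] 
blue top (357, 295) 268.5 [ 0.4416 -0.057   0.0158] [[438.9, -54.7], [439.0, -54.70000076293945], -41.099998474121094, [29.5, 44.8], 1047.8]
blue top (333, 187) 212.5 [ 0.6476 -0.007   0.0708] 
blue scene (302, 259) 230.5 [ 0.6502 -0.0078  0.0692] 
blue scene (268, 223) 61.0 [ 0.4531 -0.0608  0.0141] 
red top (370, 188) 206.5 [ 0.6467 -0.0767  0.0753] 
red top (491, 295) 144.5 [ 0.4462 -0.3219  0.0225] [[443.5, -326.7], [442.79998779296875, -328.3999938964844], 45.400001525878906, [27.0, 27.6], 565.2]
red scene (261, 261) 261.5 [ 0.6513 -0.0779  0.0722] 
red scene (138, 226) 90.5 [ 0.453  -0.3215  0.0207]
```

```bash
cat >> h.py <<'E'
def go(x,y,z,yaw=None):
    """shares to reach TCP x,y,z (spin first, then shifts). yaw = world heading of tool x, deg"""
    s=status.sense(); M=R.from_rotvec(s['orientation']).as_matrix(); p=np.array(s['tool_pos'])
    y0=np.degrees(np.arctan2(M[1,0],M[0,0])); dy=0 if yaw is None else (yaw-y0+180)%360-180
    sp=-dy/90; M2=M@R.from_euler('z',-dy,degrees=True).as_matrix()
    d=M2.T@(np.array([x,y,z])-p)/.12
    print(f"t={s['time']:.2f} at {p.round(4)} yaw {y0:.1f} tilt {M[:,2].round(3)} F {np.round(s['ft_force'],1)} g {s['grip_width']:.4f}")
    print(f"spin {sp:.3f} ({abs(sp)/.118:.1f} rows)  then shift {d.round(3)} (x{np.linalg.norm(d)/.5:.1f} rows)")
E
python3 - <<'E'
from h import *
go(.49,.04,.2,180)
E
```

```text
t=0.25 at [0.1549 0.631  0.2307] yaw 166.2 tilt [-0.    -0.001 -1.   ] F [-0.4 -0.2 -0.5] g 0.0853
spin -0.153 (1.3 rows)  then shift [-2.793 -4.925  0.26 ] (x11.3 rows)
```

```bash
A='{"translation":[-0.23,-0.4,0.0],"spin":0,"grip":1}'; python3 -m crank '[{"translation":[0,0,0],"spin":-0.076,"grip":1},{"translation":[0,0,0],"spin":-0.077,"grip":1},{"translation":[-0.23,-0.41,0.02],"spin":0,"grip":1},{"translation":[-0.23,-0.41,0.02],"spin":0,"grip":1},{"translation":[-0.23,-0.41,0.02],"spin":0,"grip":1}]'
python3 -m crank '[{"translation":[-0.23,-0.41,0.02],"spin":0,"grip":1},{"translation":[-0.23,-0.41,0.02],"spin":0,"grip":1},{"translation":[-0.23,-0.41,0.02],"spin":0,"grip":1},{"translation":[-0.23,-0.41,0.02],"spin":0,"grip":1},{"translation":[-0.23,-0.41,0.02],"spin":0,"grip":1}]'
python3 -m crank '[{"translation":[-0.23,-0.41,0.02],"spin":0,"grip":1},{"translation":[-0.23,-0.41,0.02],"spin":0,"grip":1},{"translation":[-0.23,-0.41,0.02],"spin":0,"grip":1}]'
python3 -c "
from h import *
go(.49,.04,.2,180)"
```

```text
time: 0.88
tool_pos: [0.2383, 0.4821, 0.2239]
orientation: [-0.0, 3.141, 0.0]
ft_force: [0.7, -0.2, -0.8]
grip_width: 0.0856
finger_force: 0.0
time: 1.5
tool_pos: [0.3762, 0.2359, 0.2122]
orientation: [0.0, 3.141, 0.0]
ft_force: [1.2, -0.5, -0.1]
grip_width: 0.0853
finger_force: 0.0
time: 1.88
tool_pos: [0.459, 0.0881, 0.2051]
orientation: [0.001, 3.141, 0.0]
ft_force: [0.7, 0.4, -0.5]
grip_width: 0.0856
finger_force: 0.0
t=1.88 at [0.459  0.0881 0.2051] yaw 180.0 tilt [ 0.001  0.    -1.   ] F [ 0.7  0.4 -0.5] g 0.0856
spin -0.000 (0.0 rows)  then shift [-0.258 -0.401  0.042] (x1.0 rows)
```

```bash
cat >> h.py <<'E'
def cent(b): M=cv2.moments(b); return M['m10']/M['m00'],M['m01']/M['m00']
def look(f=None):
    c=cam('wrist'); 
    if f: save(c,f)
    return c
E
python3 -m crank '[{"translation":[-0.258,-0.4,0.04],"spin":0,"grip":1},{"translation":[0,0,0],"spin":0,"grip":1},{"translation":[0,0,0],"spin":0,"grip":1}]' >/dev/null
python3 - <<'E'
from h import *
import pickle
c=look('w1.png'); pickle.dump(c,open('w1.pkl','wb')); go(.49,.04,.2,180)
print(c['p'],c['R'].round(3).tolist())
for col in HS:
    for b in blobs(c,col,150): print(col,np.round(cent(b)),cv2.contourArea(b),onz(c,*cent(b),.016).round(4),[np.round(q,1).tolist() for q in tilefit(c,b)])
E
```

```text
t=2.30 at [0.4888 0.0425 0.1999] yaw -180.0 tilt [-0.  0. -1.] F [ 0.2 -0.5  0.3] g 0.0852
spin 0.000 (0.0 rows)  then shift [-0.01  -0.021 -0.   ] (x0.0 rows)
[0.4149928  0.0418644  0.34265949] [[-0.0, -0.957, -0.29], [1.0, -0.0, 0.0], [-0.0, -0.29, 0.957]]
yellow [478. 148.] 1224.0 [0.4283 0.1831 0.016 ] [[426.1, 186.5], [426.0, 186.60000610351562], -53.79999923706055, [30.7, 46.3], 1182.9]
yellow [421. 389.] 568.5 [0.697  0.1523 0.016 ] [[701.5, 153.3], [700.5, 151.1999969482422], -165.8000030517578, [33.5, 51.7], 1074.2]
yellow [573.  89.] 324.5 [0.3575 0.2925 0.016 ] [[353.1, 292.9], [366.70001220703125, 293.20001220703125], 1.2999999523162842, [8.6, 126.5], 470.0]
green [339. 178.] 1274.0 [0.4593 0.054  0.016 ] [[456.3, 52.6], [456.6000061035156, 52.79999923706055], 25.100000381469727, [27.9, 44.6], 1011.6]
green [348. 394.] 412.5 [0.7001 0.0685 0.016 ] [[704.3, 69.2], [703.7999877929688, 67.0], -167.60000610351562, [31.6, 37.3], 728.3]
blue [218. 159.] 1286.5 [ 0.441  -0.0545  0.016 ] [[438.5, -52.5], [438.3999938964844, -52.5], -41.599998474121094, [29.7, 45.8], 1115.7]
blue [274. 388.] 591.5 [ 0.6917 -0.0156  0.016 ] [[696.4, -15.9], [694.4000244140625, -15.199999809265137], 176.10000610351562, [31.3, 50.7], 1028.1]
red [ 12. 182.] 296.0 [ 0.447  -0.3228  0.016 ] [[446.4, -326.8], [446.6000061035156, -329.0], 78.69999694824219, [28.3, 31.0], 684.9]
```

View pics/w1.png

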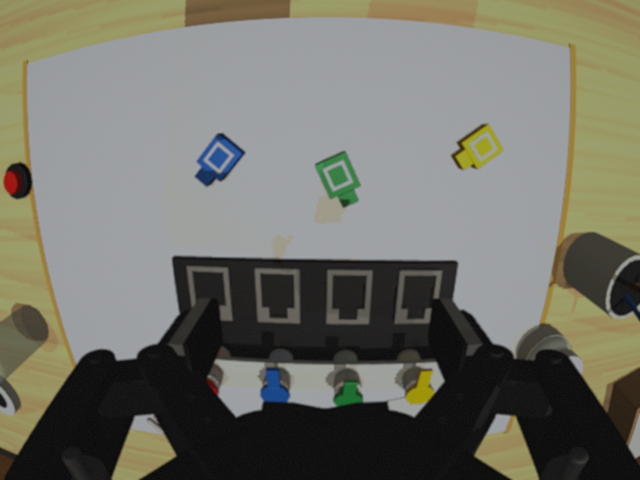

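The wrist view shows the tiles at (220,158), (338,178) and (480,148). The four pockets lie at row ~295, columns 210, 278, 349 and 419, and the fingers hide parts of the outer two. I'll take a second wrist view from further back and triangulate.

```bash
python3 -m crank '[{"translation":[0.25,0,0],"spin":0,"grip":1},{"translation":[0.25,0,0],"spin":0,"grip":1},{"translation":[0.25,0,0],"spin":0,"grip":1},{"translation":[0,0,0],"spin":0,"grip":1},{"translation":[0,0,0],"spin":0,"grip":1}]' |head -2
cat >> h.py <<'E'
def rings(c,zr=.016):
    """inner white ring centres of the tiles: holes of colour blobs"""
    out={}
    for col in ('yellow','green','blue','red'):
        m=mask(c,col); cs,h=cv2.findContours(m,cv2.RETR_CCOMP,cv2.CHAIN_APPROX_NONE)
        for i,x in enumerate(cs):
            if h[0][i][3]>=0 and cv2.contourArea(x)>100: out[col]=cent(x)
    return out
def pockets(c,z=.014,lo=45,hi=175):
    h=cv2.cvtColor(c['img'],cv2.COLOR_RGB2HSV); k=((h[...,2]>lo)&(h[...,2]<hi)&(h[...,1]<60)).astype(np.uint8)
    res=[]
    for x in cv2.findContours(k,cv2.RETR_EXTERNAL,cv2.CHAIN_APPROX_NONE)[0]:
        if cv2.contourArea(x)<200: continue
        P=np.array([onz(c,*p[0],z)[:2] for p in x],np.float32)*1000
        (cx,cy),(w,l),a=cv2.minAreaRect(P)
        if 36<min(w,l)<52 and 50<max(w,l)<70: res.append((cx,cy,w,l,a,cv2.minAreaRect(x.astype(np.float32))[0]))
    return sorted(res,key=lambda r:-r[1])
E
python3 - <<'E'
from h import *
import pickle
c1=pickle.load(open('w1.pkl','rb')); c=look('w2.png'); pickle.dump(c,open('w2.pkl','wb'))
r1,r2=rings(c1),rings(c)
for k in r2:
    print(k,r2[k],onz(c,*r2[k],.016).round(4), onz(c1,*r1[k],.016).round(4) if k in r1 else'', [np.round(q,4) for q in tri(c1,r1[k],c,r2[k])] if k in r1 else '')
for cc in (c1,c):
    for q in pockets(cc): print(np.round(q[:5],1),np.round(q[5]))
print(c['p'],c['img'][250:330:8,278].tolist())
E
```

```text
time: 2.92
tool_pos: [0.3996, 0.0426, 0.2005]
yellow (474.7297953520638, 238.30870620881026) [0.4263 0.1884 0.016 ] [0.4263 0.1883 0.016 ] [array([0.4263, 0.1883, 0.016 ]), np.float64(0.0001)]
green (336.1309624611911, 269.2029353655094) [0.4572 0.0531 0.016 ] [0.457 0.053 0.016] [array([0.457 , 0.053 , 0.0165]), np.float64(0.0)]
blue (224.04674046740467, 250.46586715867159) [ 0.4389 -0.0539  0.016 ] [ 0.4392 -0.054   0.016 ] [array([ 0.4393, -0.0543,  0.015 ]), np.float64(0.0001)]
[578.2 135.3  45.7  62.1  88.9] [418. 297.]
[577.3  65.   45.5  61.8  89.3] [349. 297.]
[575.7  -5.2  45.3  61.9  88.5] [277. 295.]
[ 779.8 -207.    40.6   57.8    9. ] [148. 422.]
[578.3 135.2  45.2  61.5  88.8] [408. 368.]
[577.3  65.1  44.8  60.6  89.3] [346. 368.]
[576.1  -5.2  44.7  61.6  89.5] [281. 367.]
[574.8 -73.8  42.5  61.8  88.7] [225. 364.]
[0.32532273 0.04233578 0.34317088] [[144, 140, 125], [144, 140, 127], [143, 145, 149], [144, 146, 149], [144, 146, 149], [144, 147, 150], [142, 145, 148], [143, 146, 149], [143, 146, 149], [142, 144, 147]]
```

View pics/w2.png

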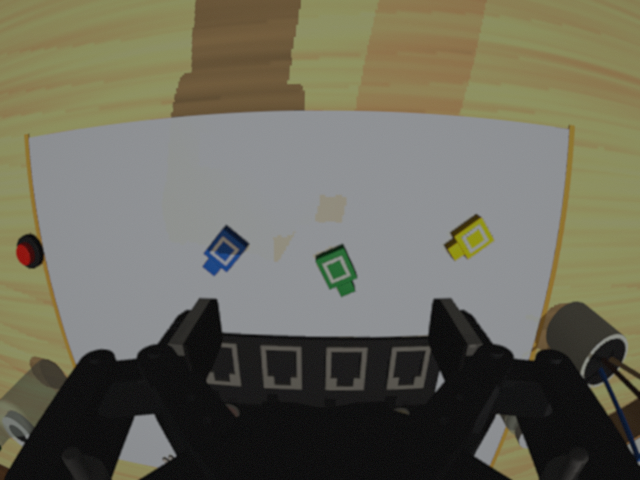

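Tiles sit at z≈0.016 by triangulation, matching the text. The pockets are in a straight row at 70 mm pitch, with heading about −1°. Next is blue: rotate above it and re-measure from the new yaw to check for calibration bias.

```bash
cat >> h.py <<'E'
def tiles(c,z=.016):
    out={}
    for col in ('yellow','green','blue','red'):
        cs,h=cv2.findContours(mask(c,col),cv2.RETR_CCOMP,cv2.CHAIN_APPROX_NONE)
        for i,x in enumerate(cs):
            if h[0][i][3]>=0 and cv2.contourArea(x)>60:
                f=lambda q:np.array([onz(c,*p[0],z)[:2]*1000 for p in q],np.float32)
                (cx,cy),s,a=cv2.minAreaRect(f(x)); par=cs[h[0][i][3]]; y=tilefit(c,par,z)[2]
                a=a+90*round((y-a)/90); out[col]=(round(cx,1),round(cy,1),round(a,1),round(y,1))
    return out
E
python3 - <<'E'
from h import *
import pickle
for f in ('w1.pkl','w2.pkl'): print(tiles(pickle.load(open(f,'rb'))))
go(.439,-.054,.12,138.5)
E
```

```text
{'yellow': (426.3, 188.5, -54.0, np.float32(-53.8)), 'green': (457.2, 53.0, 24.4, np.float32(25.1)), 'blue': (439.4, -54.0, -40.9, np.float32(-41.6))}
{'yellow': (426.4, 188.6, -53.7, np.float32(-53.3)), 'green': (457.4, 53.1, 24.8, np.float32(24.6)), 'blue': (439.1, -54.1, -41.7, np.float32(-41.5))}
t=2.98 at [0.3998 0.0424 0.2005] yaw -180.0 tilt [ 0.001 -0.    -1.   ] F [-0.1  0.4  0.3] g 0.0856
spin 0.462 (3.9 rows)  then shift [-0.776 -0.386  0.671] (x2.2 rows)
```

```bash
python3 -m crank '[{"translation":[0,0,0],"spin":0.1155,"grip":0.6},{"translation":[0,0,0],"spin":0.1155,"grip":0.6},{"translation":[0,0,0],"spin":0.1155,"grip":0.6},{"translation":[0,0,0],"spin":0.1155,"grip":0.6},{"translation":[-0.26,-0.13,0.22],"spin":0,"grip":0.6}]' |head -2
python3 -m crank '[{"translation":[-0.26,-0.13,0.22],"spin":0,"grip":0.6},{"translation":[-0.26,-0.13,0.22],"spin":0,"grip":0.6},{"translation":[0,0,0],"spin":0,"grip":0.6},{"translation":[0,0,0],"spin":0,"grip":0.6}]' |head -2
python3 - <<'E'
from h import *
c=look('w3.png'); print(tiles(c)); 
for q in pockets(c): print(np.round(q[:5],1))
go(.439,-.054,.007,138.5)
E
```

```text
time: 3.6
tool_pos: [0.4145, 0.0099, 0.1754]
time: 4.1
tool_pos: [0.4386, -0.055, 0.1211]
{'yellow': (426.3, 188.7, -53.4, np.float32(-53.8)), 'green': (457.2, 53.1, 24.1, np.float32(24.7)), 'blue': (439.0, -54.3, -41.5, np.float32(-40.6))}
[578.3 135.3  45.   61.   89.1]
[576.9  65.2  44.8  61.2  89. ]
[575.8  -4.9  44.6  61.3  89. ]
t=4.15 at [ 0.4388 -0.0548  0.1215] yaw 138.4 tilt [ 0.001 -0.    -1.   ] F [ 0.  -0.5 -0.6] g 0.0514
spin -0.001 (0.0 rows)  then shift [0.004 0.006 0.954] (x1.9 rows)
```

```bash
python3 -m crank '[{"translation":[0,0,0.35],"spin":0,"grip":0.6},{"translation":[0,0,0.35],"spin":0,"grip":0.6},{"translation":[0,0,0.255],"spin":0,"grip":0.6},{"translation":[0,0,0],"spin":0,"grip":0.6},{"translation":[0,0,0],"spin":0,"grip":0}]' 50
python3 -m crank '[{"translation":[0,0,0],"spin":0,"grip":0},{"translation":[0,0,0],"spin":0,"grip":0},{"translation":[0,0,0],"spin":0,"grip":0},{"translation":[0,0,-0.25],"spin":0,"grip":0},{"translation":[0,0,-0.25],"spin":0,"grip":0}]' 50
python3 - <<'E'
from h import *
th=-.0165
go(.5698,-.0051,.07,179.05)
E
```

```text
time: 4.78
tool_pos: [0.4396, -0.0552, 0.0079]
orientation: [1.113, 2.934, -0.0]
ft_force: [0.1, -0.3, 0.6]
grip_width: 0.0344
finger_force: 0.0
time: 5.4
tool_pos: [0.4384, -0.0552, 0.0678]
orientation: [1.115, 2.936, -0.0]
ft_force: [-0.1, 0.5, -0.3]
grip_width: 0.0282
finger_force: 49.5
t=5.40 at [ 0.4384 -0.0552  0.0678] yaw 138.4 tilt [ 0.001 -0.    -1.   ] F [-0.1  0.5 -0.3] g 0.0282
spin -0.452 (3.8 rows)  then shift [-1.088  0.436 -0.018] (x2.3 rows)
```

```bash
python3 -m crank '[{"translation":[0,0,0],"spin":-0.113,"grip":0},{"translation":[0,0,0],"spin":-0.113,"grip":0},{"translation":[0,0,0],"spin":-0.113,"grip":0},{"translation":[0,0,0],"spin":-0.113,"grip":0},{"translation":[-0.36,0.145,0],"spin":0,"grip":0}]' 50 |grep -v or
python3 -m crank '[{"translation":[-0.36,0.145,0],"spin":0,"grip":0},{"translation":[-0.36,0.145,0],"spin":0,"grip":0},{"translation":[0,0,0],"spin":0,"grip":0},{"translation":[0,0,0],"spin":0,"grip":0}]' 50 
python3 - <<'E'
from h import *
c=look('w4.png'); cv2.imwrite('pics/w4c.png',cv2.resize(c['img'][150:400,150:500,::-1],None,fx=2,fy=2)); print(tiles(c,.077))
go(.5698,-.0051,.017,179.05)
E
```

```text
time: 6.02
tool_pos: [0.4807, -0.0387, 0.0666]
grip_width: 0.0282
time: 6.52
tool_pos: [0.5682, -0.0051, 0.0666]
orientation: [-0.025, -3.141, 0.0]
ft_force: [0.1, -0.9, -0.5]
grip_width: 0.0283
finger_force: 49.5
{'yellow': (447.4, 127.8, -53.3, np.float32(-54.2)), 'green': (468.6, 35.0, 24.6, np.float32(24.4)), 'blue': (564.9, -5.2, -0.9, np.float32(-0.8))}
t=6.58 at [ 0.5678 -0.0052  0.0664] yaw 179.1 tilt [-0. -0. -1.] F [-0.2 -0.5 -0.3] g 0.0281
spin 0.000 (0.0 rows)  then shift [-0.017  0.001  0.412] (x0.8 rows)
```

View pics/w4c.png

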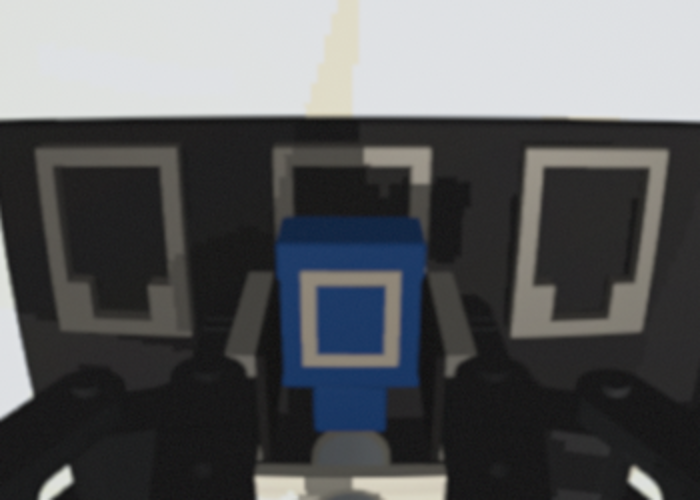

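The held tile is square, its ring centre near full-image (326,309), with the tongue towards the vial. I'll check its height with the depth reading before lowering.

```bash
cat >> h.py <<'E'
def wpt(c,u,v,k=2):
    d=ray(c,u,v); cr=-(c['R'].T@d)[2]; w=c['range_z'][int(v)-k:int(v)+k+1,int(u)-k:int(u)+k+1]; return c['p']+d/cr*np.median(w[w>0])
E
python3 - <<'E'
from h import *
c=look(); 
print(tiles(c,.0755)); b=rings(c)
for k in b: print(k,b[k],wpt(c,*b[k]).round(4))
for u,v in ((326,275),(326,309),(326,345),(300,309),(350,309)): print(wpt(c,u,v,1).round(4))
for q in pockets(c): print(np.round(q[:5],1))
s=status.sense(); print(s['tool_pos'],c['p'])
E
```

```text
{'yellow': (446.9, 129.2, -53.3, np.float32(-53.7)), 'green': (468.2, 35.4, 24.5, np.float32(24.4)), 'blue': (565.3, -5.4, -0.9, np.float32(-0.8))}
yellow (619.9846716998399, 46.16357812857469) [0.4264 0.1873 0.0167]
green (432.8987179487179, 60.738461538461536) [0.4571 0.0526 0.0166]
blue (324.73545483767276, 308.7662487945998) [ 0.565  -0.0054  0.0749]
[ 0.5504 -0.0047  0.0741]
[ 0.565  -0.0049  0.0751]
[ 0.5834 -0.0051  0.074 ]
[ 0.5653 -0.0155  0.0744]
[0.5655 0.0049 0.0746]
[576.6  65.   45.5  61.6  89.4]
[574.7 -75.1  44.7  62.1  88.7]
[ 0.56769474 -0.00533997  0.06640481] [ 0.49379272 -0.0041724   0.20920474]
```

```bash
python3 -m crank '[{"translation":[-0.036,0.002,0],"spin":0,"grip":0},{"translation":[0,0,0.18],"spin":0,"grip":0},{"translation":[0,0,0.18],"spin":0,"grip":0},{"translation":[0,0,0],"spin":0,"grip":0}]' 50 |grep -v or
python3 -m crank '[{"translation":[0,0,0.03],"spin":0,"grip":0},{"translation":[0,0,0],"spin":0,"grip":0},{"translation":[0,0,0],"spin":0,"grip":0}]' 50
python3 -m crank '[{"translation":[0,0,0.025],"spin":0,"grip":0},{"translation":[0,0,0],"spin":0,"grip":0},{"translation":[0,0,0],"spin":0,"grip":0}]' 50
python3 - <<'E'
from h import *
c=look('w5.png'); cv2.imwrite('pics/w5c.png',cv2.resize(c['img'][150:400,150:500,::-1],None,fx=2,fy=2)); print(tiles(c,.024)); print(wpt(c,*rings(c)['blue']))
E
```

```text
time: 7.12
tool_pos: [0.5715, -0.005, 0.0218]
grip_width: 0.0284
time: 7.5
tool_pos: [0.5738, -0.0052, 0.0217]
orientation: [0.025, 3.14, -0.001]
ft_force: [-4.4, -0.2, 8.1]
grip_width: 0.028
finger_force: 50.9
time: 7.88
tool_pos: [0.574, -0.0055, 0.0208]
orientation: [0.025, 3.141, -0.002]
ft_force: [-12.6, -0.2, 22.5]
grip_width: 0.0283
finger_force: 53.0
{'blue': (574.6, -5.7, -0.8, np.float32(-0.4))}
[ 0.57095678 -0.00562536  0.02970983]
```

View pics/w5c.png

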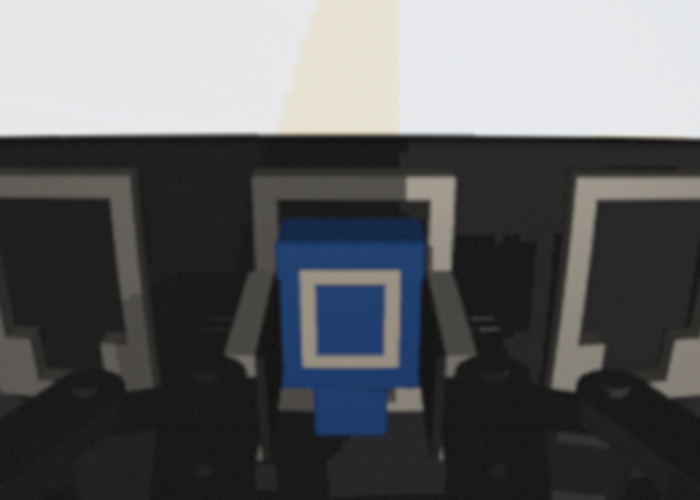

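```bash
python3 - <<'E'
from h import *
import pickle
# inner edges of pocket in w1/w2: profile along x through main block centre & tongue
for f in ('w1.pkl','w2.pkl'):
    c=pickle.load(open(f,'rb')); g=cv2.cvtColor(c['img'],cv2.COLOR_RGB2GRAY)
    def px(P):
        d=c['R'].T@(np.array(P)-c['p']); th=np.arctan2(np.hypot(d[0],d[1]),-d[2]); r=np.hypot(d[0],d[1]); return c['cx']+c['fx']*th*d[0]/r, c['cy']-c['fy']*th*d[1]/r
    for (ox,oy) in ((.5712,.0651),(.5698,-.0051)):
        s=np.arange(-30,42,2.); vals=[]
        for a in s:
            u,v=px([ox+a/1000,oy-.0165*a/1000,.014]); vals.append(int(cv2.getRectSubPix(g,(1,1),(float(u),float(v)))[0,0]))
        print(f,oy,list(zip(s.astype(int).tolist(),vals)))
E
```

```text
w1.pkl 0.0651 [(-30, 33), (-28, 33), (-26, 33), (-24, 67), (-22, 95), (-20, 89), (-18, 53), (-16, 32), (-14, 34), (-12, 32), (-10, 34), (-8, 34), (-6, 33), (-4, 35), (-2, 33), (0, 34), (2, 33), (4, 33), (6, 33), (8, 32), (10, 34), (12, 34), (14, 32), (16, 33), (18, 32), (20, 33), (22, 33), (24, 35), (26, 34), (28, 34), (30, 68), (32, 99), (34, 93), (36, 59), (38, 33), (40, 34)]
w1.pkl -0.0051 [(-30, 26), (-28, 31), (-26, 34), (-24, 67), (-22, 103), (-20, 102), (-18, 61), (-16, 34), (-14, 35), (-12, 34), (-10, 35), (-8, 34), (-6, 33), (-4, 34), (-2, 35), (0, 35), (2, 34), (4, 33), (6, 34), (8, 35), (10, 34), (12, 34), (14, 34), (16, 34), (18, 33), (20, 33), (22, 35), (24, 33), (26, 28), (28, 32), (30, 62), (32, 96), (34, 96), (36, 65), (38, 34), (40, 32)]
w2.pkl 0.0651 [(-30, 27), (-28, 26), (-26, 32), (-24, 59), (-22, 84), (-20, 84), (-18, 56), (-16, 28), (-14, 26), (-12, 29), (-10, 27), (-8, 27), (-6, 27), (-4, 29), (-2, 27), (0, 27), (2, 28), (4, 27), (6, 27), (8, 27), (10, 27), (12, 27), (14, 27), (16, 27), (18, 26), (20, 27), (22, 27), (24, 26), (26, 27), (28, 31), (30, 55), (32, 80), (34, 80), (36, 55), (38, 27), (40, 26)]
w2.pkl -0.0051 [(-30, 25), (-28, 28), (-26, 33), (-24, 51), (-22, 84), (-20, 85), (-18, 58), (-16, 31), (-14, 27), (-12, 26), (-10, 26), (-8, 26), (-6, 26), (-4, 27), (-2, 26), (0, 27), (2, 27), (4, 25), (6, 27), (8, 25), (10, 27), (12, 26), (14, 25), (16, 26), (18, 26), (20, 27), (22, 25), (24, 24), (26, 27), (28, 29), (30, 53), (32, 78), (34, 82), (36, 60), (38, 34), (40, 25)]
```

The tile is sitting on the wall about 2 mm too far towards the vial: there is a gap at the near wall and the tongue covers the far wall. I'll lift slightly and re-measure.

```bash
python3 -m crank '[{"translation":[0,0,-0.055],"spin":0,"grip":0},{"translation":[0,0,-0.04],"spin":0,"grip":0},{"translation":[0,0,0],"spin":0,"grip":0},{"translation":[0,0,0],"spin":0,"grip":0}]' 50 
python3 - <<'E'
from h import *
c=look(); r=rings(c)['blue']; p=wpt(c,*r); print(p, tiles(c,p[2])); 
for q in pockets(c): print(np.round(q[:5],1))
for u,v in ((326,275),(326,345),(300,309),(350,309)): print(wpt(c,u,v,1).round(4))
go(.5698,-.0051,.02,179.05)
E
```

```text
time: 8.43
tool_pos: [0.5727, -0.0049, 0.0276]
orientation: [-0.025, -3.141, -0.0]
ft_force: [0.2, -0.9, -0.1]
grip_width: 0.0281
finger_force: 50.4
[ 0.56990477 -0.00510639  0.03649988] {'green': (462.3, 45.5, 24.3, np.float32(24.4)), 'blue': (570.3, -5.1, -0.8, np.float32(-0.9))}
[576.3  65.1  45.4  62.1  89.2]
[574.2 -74.9  45.   62.1  89. ]
[ 0.5553 -0.0043  0.0353]
[ 0.5878 -0.0048  0.036 ]
[ 0.5702 -0.0152  0.0356]
[0.5703 0.0052 0.0361]
t=8.47 at [ 0.5726 -0.0049  0.0275] yaw 179.1 tilt [-0.001  0.    -1.   ] F [-0.1 -0.3  0. ] g 0.0287
spin 0.000 (0.0 rows)  then shift [ 0.024 -0.002  0.062] (x0.1 rows)
```

```bash
python3 -m crank '[{"translation":[0.012,0,0],"spin":0,"grip":0},{"translation":[0,0,0.04],"spin":0,"grip":0},{"translation":[0,0,0],"spin":0,"grip":0}]' 50 |grep -v or
python3 -m crank '[{"translation":[0,0,0.03],"spin":0,"grip":0},{"translation":[0,0,0],"spin":0,"grip":0}]' 50 
python3 -m crank '[{"translation":[0,0,0.02],"spin":0,"grip":0},{"translation":[0,0,0],"spin":0,"grip":0}]' 50 
```

```text
time: 8.85
tool_pos: [0.571, -0.0048, 0.0224]
grip_width: 0.0279
time: 9.1
tool_pos: [0.5713, -0.0049, 0.0191]
orientation: [-0.025, -3.141, -0.0]
ft_force: [-0.3, 0.6, -0.0]
grip_width: 0.0281
finger_force: 53.9
time: 9.35
tool_pos: [0.5714, -0.0049, 0.0169]
orientation: [-0.026, -3.141, -0.0]
ft_force: [0.3, 0.3, -0.0]
grip_width: 0.028
finger_force: 53.9
```

```bash
python3 -m crank '[{"translation":[0,0,0.012],"spin":0,"grip":0},{"translation":[0,0,0],"spin":0,"grip":0},{"translation":[0,0,0],"spin":0,"grip":0.5},{"translation":[0,0,0],"spin":0,"grip":0.5},{"translation":[0,0,0],"spin":0,"grip":0.5}]' 50 
python3 -m crank '[{"translation":[0,0,0],"spin":0,"grip":0.5},{"translation":[0,0,-0.25],"spin":0,"grip":0.6},{"translation":[0,0,-0.3],"spin":0,"grip":0.6},{"translation":[0.25,0,-0.3],"spin":0,"grip":0.6},{"translation":[0.35,0,0],"spin":0,"grip":0.6}]' |grep tool
python3 -m crank '[{"translation":[0,0,0],"spin":0,"grip":0.6},{"translation":[0,0,0],"spin":0,"grip":0.6}]' |grep tool
python3 - <<'E'
from h import *
c=look(); print(wpt(c,*rings(c)['blue']),tiles(c,.024)['blue'],tiles(c))
for q in pockets(c): print(np.round(q[:5],1))
g=tiles(c)['green']; go(g[0]/1000,g[1]/1000,.007,g[2]+180)
E
```

```text
time: 9.98
tool_pos: [0.5714, -0.0049, 0.0155]
orientation: [-0.025, -3.141, -0.0]
ft_force: [0.2, 0.3, 0.2]
grip_width: 0.0429
finger_force: 0.0
tool_pos: [0.5017, -0.0044, 0.1213]
tool_pos: [0.5, -0.0039, 0.118]
[ 0.56953198 -0.00506617  0.02553747] (570.9, -5.1, -0.8, np.float32(-1.4)) {'yellow': (426.2, 188.6, -53.9, np.float32(-54.0)), 'green': (457.0, 53.0, 25.2, np.float32(24.5)), 'blue': (575.8, -5.2, -0.8, np.float32(-1.4))}
[574.3 135.2  45.4  54.   88.7]
[560.4  71.7  50.3  37.8  17.4]
[575.7  -5.   44.8  60.1  89.1]
[558.2 -81.5  37.8  50.1  70.9]
t=10.90 at [ 0.5004 -0.0039  0.118 ] yaw 179.1 tilt [ 0.001 -0.    -1.   ] F [ 0.9 -0.1 -0.8] g 0.0510
spin -0.290 (2.5 rows)  then shift [0.126 0.584 0.924] (x2.2 rows)
```

```bash
python3 -m crank '[{"translation":[0,0,0],"spin":-0.097,"grip":0.6},{"translation":[0,0,0],"spin":-0.097,"grip":0.6},{"translation":[0,0,0],"spin":-0.094,"grip":0.6},{"translation":[0.063,0.292,0],"spin":0,"grip":0.6},{"translation":[0.063,0.292,0.2],"spin":0,"grip":0.6}]' |grep tool
python3 -m crank '[{"translation":[0,0,0.36],"spin":0,"grip":0.6},{"translation":[0,0,0.36],"spin":0,"grip":0.6},{"translation":[0,0,0],"spin":0,"grip":0.6},{"translation":[0,0,0],"spin":0,"grip":0},{"translation":[0,0,0],"spin":0,"grip":0}]' 50
python3 -m crank '[{"translation":[0,0,0],"spin":0,"grip":0},{"translation":[0,0,0],"spin":0,"grip":0},{"translation":[0,0,-0.25],"spin":0,"grip":0},{"translation":[0,0,-0.25],"spin":0,"grip":0},{"translation":[0,0,0],"spin":0,"grip":0}]' 50
python3 - <<'E'
from h import *
c=look(); r=rings(c)['green']; p=wpt(c,*r); print(p,tiles(c,p[2])['green'],tiles(c).get('yellow'))
go(.5692,.0651,.067,179.05)
E
```

```text
tool_pos: [0.4587, 0.0535, 0.0952]
time: 12.15
tool_pos: [0.4584, 0.0531, 0.0094]
orientation: [-0.679, 3.063, -0.002]
ft_force: [-0.2, 0.2, -1.3]
grip_width: 0.0281
finger_force: 49.3
time: 12.78
tool_pos: [0.4584, 0.0531, 0.07]
orientation: [-0.679, 3.061, -0.003]
ft_force: [-0.8, 0.1, -0.5]
grip_width: 0.0281
finger_force: 49.6Traceback (most recent call last):
  File "<stdin>", line 2, in <module>
KeyError: 'green'
```

```bash
python3 - <<'E'
from h import *
c=look('w6.png'); cv2.imwrite('pics/w6c.png',cv2.resize(c['img'][150:400,150:500,::-1],None,fx=1.5,fy=1.5))
h=cv2.cvtColor(c['img'],cv2.COLOR_RGB2HSV); print(h[280:345:5,325].tolist())
go(.5692,.0651,.067,179.05)
E
```

```text
[[64, 152, 57], [66, 152, 57], [19, 38, 94], [59, 91, 59], [65, 159, 56], [67, 168, 56], [66, 148, 57], [66, 157, 57], [68, 176, 55], [67, 161, 57], [21, 40, 90], [59, 95, 62], [67, 162, 55]]
t=12.88 at [0.456  0.0534 0.0672] yaw -155.0 tilt [ 0. -0. -1.] F [ 0.3  0.1 -0.2] g 0.0287
spin 0.288 (2.4 rows)  then shift [-0.942  0.113  0.002] (x1.9 rows)
```

View pics/w6c.png

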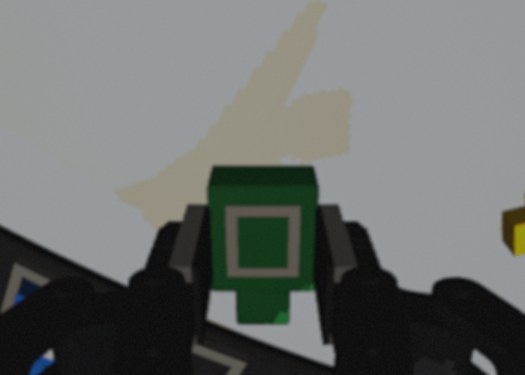

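Green is held squarely; the ring is just dark, in shadow. I'll lower the value threshold and carry it over.

```bash
sed -i 's/smin=110,vmin=60/smin=110,vmin=40/' h.py
python3 -m crank '[{"translation":[0,0,0],"spin":0.096,"grip":0},{"translation":[0,0,0],"spin":0.096,"grip":0},{"translation":[0,0,0],"spin":0.096,"grip":0},{"translation":[-0.31,0.037,0],"spin":0,"grip":0},{"translation":[-0.31,0.037,0],"spin":0,"grip":0}]' 50 |grep tool
python3 -m crank '[{"translation":[-0.31,0.037,0],"spin":0,"grip":0},{"translation":[0,0,0.27],"spin":0,"grip":0},{"translation":[0,0,0],"spin":0,"grip":0},{"translation":[0,0,0],"spin":0,"grip":0}]' 50 |grep -v or
python3 - <<'E'
from h import *
c=look(); r=rings(c); print(r); p=wpt(c,*r['green']); print(p,tiles(c,p[2])['green'])
for q in pockets(c): print(np.round(q[:5],1))
go(.5692,.0651,.0165,179.05)
E
```

```text
tool_pos: [0.5303, 0.0612, 0.0655]
time: 14.0
tool_pos: [0.5672, 0.0649, 0.0344]
grip_width: 0.028
{'green': (324.7383607383607, 310.25023625023624), 'blue': (180.91669004207574, 298.9981299672744)}
[0.56563601 0.06476031 0.0419995 ] (566.2, 64.8, -0.9, np.float32(-0.9))
[575.1  -5.2  44.5  61.5  88.8]
[573.9 -75.4  46.   62.5  88.3]
t=14.05 at [0.5679 0.0649 0.0352] yaw 179.1 tilt [ 0. -0. -1.] F [ 0.1 -0.1 -0.2] g 0.0283
spin 0.000 (0.0 rows)  then shift [-0.011  0.002  0.156] (x0.3 rows)
```

```bash
python3 -m crank '[{"translation":[-0.04,0.002,0],"spin":0,"grip":0},{"translation":[0,0,0],"spin":0,"grip":0},{"translation":[0,0,0.1],"spin":0,"grip":0},{"translation":[0,0,0],"spin":0,"grip":0},{"translation":[0,0,0],"spin":0,"grip":0}]' 50 |grep -v or
python3 -m crank '[{"translation":[0,0,0.03],"spin":0,"grip":0},{"translation":[0,0,0],"spin":0,"grip":0}]' 50 
python3 -m crank '[{"translation":[0,0,0.025],"spin":0,"grip":0},{"translation":[0,0,0],"spin":0,"grip":0}]' 50 
```

```text
time: 14.68
tool_pos: [0.5733, 0.065, 0.023]
grip_width: 0.0281
time: 14.92
tool_pos: [0.5718, 0.0652, 0.0184]
orientation: [-0.025, -3.139, -0.0]
ft_force: [-0.6, 0.1, -0.9]
grip_width: 0.028
finger_force: 49.7
time: 15.18
tool_pos: [0.5724, 0.0651, 0.0172]
orientation: [-0.025, -3.139, 0.0]
ft_force: [-6.6, -0.2, 12.5]
grip_width: 0.0281
finger_force: 51.0
```

The tile has reached the floor (TCP minus 9.4 mm ≈ 8 mm). Release and verify.

```bash
python3 -m crank '[{"translation":[0,0,-0.006],"spin":0,"grip":0},{"translation":[0,0,0],"spin":0,"grip":0.5},{"translation":[0,0,0],"spin":0,"grip":0.5},{"translation":[0,0,0],"spin":0,"grip":0.5},{"translation":[0,0,-0.1],"spin":0,"grip":0.5}]' 50 |grep -v or
python3 -m crank '[{"translation":[0,0,-0.25],"spin":0,"grip":0.6},{"translation":[0,0,-0.3],"spin":0,"grip":0.6},{"translation":[0.25,0,-0.25],"spin":0,"grip":0.6},{"translation":[0.35,0,0],"spin":0,"grip":0.6},{"translation":[0,0,0],"spin":0,"grip":0.6}]' |grep tool
python3 -m crank '[{"translation":[0,0,0],"spin":0,"grip":0.6},{"translation":[0,0,0],"spin":0,"grip":0.6}]' |grep tool
python3 - <<'E'
from h import *
c=look('w7.png'); r=rings(c)
for k in ('blue','green'): print(k,wpt(c,*r[k]),tiles(c,.024)[k])
print(tiles(c))
for q in pockets(c): print(np.round(q[:5],1))
g=tiles(c)['yellow']; go(g[0]/1000,g[1]/1000,.007,g[2]+180)
E
```

```text
time: 15.8
tool_pos: [0.5718, 0.0651, 0.0283]
grip_width: 0.0425
tool_pos: [0.4985, 0.0666, 0.1251]
tool_pos: [0.5019, 0.0661, 0.1254]Traceback (most recent call last):
  File "<stdin>", line 3, in <module>
KeyError: 'blue'
```

```bash
python3 - <<'E'
from h import *
c=look(); r=rings(c); t=tiles(c,.024)
for k in r: print(k,r[k],wpt(c,*r[k]).round(4),t.get(k),tiles(c).get(k))
for q in pockets(c): print(np.round(q[:5],1))
g=tiles(c).get('yellow')
if g: go(g[0]/1000,g[1]/1000,.007,g[2]+180)
E
```

```text
yellow (493.98997050147494, 130.1897738446411) [0.4262 0.1878 0.0168] (426.3, 184.7, -53.9, np.float32(-53.9)) (426.2, 188.5, -53.9, np.float32(-53.9))
green (324.95443645083935, 325.80675459632295) [0.5714 0.0649 0.0252] (572.1, 64.9, -0.9, np.float32(-0.8)) (576.9, 64.8, -0.9, np.float32(-0.8))
[566.5 143.2  51.2  37.4  17.4]
[577.1  65.   44.9  60.9  89.1]
[564.  -13.2  37.3  51.5  70.6]
[573.6 -75.3  45.5  59.7  89. ]
t=16.77 at [0.5016 0.0661 0.1251] yaw 179.1 tilt [ 0. -0. -1.] F [ 0.1  1.3 -0.7] g 0.0513
spin 0.589 (5.0 rows)  then shift [1.195 0.093 0.984] (x3.1 rows)
```

View pics/w7.png

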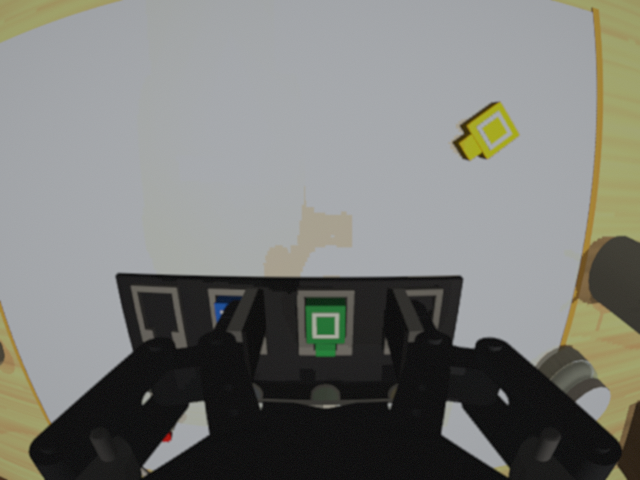

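Green is seated at (325,326), blue is still in its pocket at (228,305) partly hidden, and yellow is unmoved at (494,130). Now yellow.

```bash
python3 -m crank '[{"translation":[0,0,0],"spin":0.1,"grip":0.6},{"translation":[0,0,0],"spin":0.1,"grip":0.6},{"translation":[0,0,0],"spin":0.1,"grip":0.6},{"translation":[0,0,0],"spin":0.1,"grip":0.6},{"translation":[0,0,0],"spin":0.1,"grip":0.6}]' |grep tool
python3 -m crank '[{"translation":[0,0,0],"spin":0.089,"grip":0.6},{"translation":[0.4,0.031,0],"spin":0,"grip":0.6},{"translation":[0.4,0.031,0],"spin":0,"grip":0.6},{"translation":[0.395,0.031,0.2],"spin":0,"grip":0.6},{"translation":[0,0,0],"spin":0,"grip":0.6}]' |grep tool
python3 -m crank '[{"translation":[0,0,0],"spin":0,"grip":0.6},{"translation":[0,0,0],"spin":0,"grip":0.6}]' |grep tool
python3 - <<'E'
from h import *
c=look(); g=tiles(c)['yellow']; print(g);go(g[0]/1000,g[1]/1000,.007,g[2]+180)
E
```

```text
tool_pos: [0.5012, 0.0662, 0.1248]
tool_pos: [0.4226, 0.1903, 0.0989]
tool_pos: [0.4268, 0.1881, 0.1017]
(426.3, 187.8, -54.0, np.float32(-54.0))
t=18.32 at [0.4267 0.1881 0.1017] yaw 126.0 tilt [ 0.001  0.    -1.   ] F [ 1.2  0.3 -0.3] g 0.0516
spin -0.000 (0.0 rows)  then shift [ 0.001 -0.005  0.789] (x1.6 rows)
```

```bash
python3 -m crank '[{"translation":[0,-0.004,0.4],"spin":0,"grip":0.6},{"translation":[0,0,0.39],"spin":0,"grip":0.6},{"translation":[0,0,0],"spin":0,"grip":0.6},{"translation":[0,0,0],"spin":0,"grip":0},{"translation":[0,0,0],"spin":0,"grip":0}]' 50|grep tool
python3 -m crank '[{"translation":[0,0,0],"spin":0,"grip":0},{"translation":[0,0,0],"spin":0,"grip":0},{"translation":[0,0,-0.25],"spin":0,"grip":0},{"translation":[0,0,-0.25],"spin":0,"grip":0},{"translation":[0,0,0],"spin":0,"grip":0}]' 50
python3 -m crank '[{"translation":[0,0,0],"spin":-0.1,"grip":0},{"translation":[0,0,0],"spin":-0.1,"grip":0},{"translation":[0,0,0],"spin":-0.1,"grip":0},{"translation":[0,0,0],"spin":-0.1,"grip":0},{"translation":[0,0,0],"spin":-0.1,"grip":0}]' 50 |grep tool
python3 -m crank '[{"translation":[0,0,0],"spin":-0.089,"grip":0},{"translation":[0,0,0],"spin":0,"grip":0},{"translation":[0,0,0],"spin":0,"grip":0}]' 50
python3 - <<'E'
from h import *
go(.5735,.1352,.067,179.05)
E
```

```text
tool_pos: [0.4274, 0.1887, 0.0087]
time: 19.58
tool_pos: [0.4274, 0.1889, 0.0692]
orientation: [1.422, 2.795, 0.007]
ft_force: [-0.4, 0.3, -0.5]
grip_width: 0.0286
finger_force: 49.6
tool_pos: [0.4243, 0.1883, 0.0653]
time: 20.58
tool_pos: [0.4247, 0.1884, 0.0658]
orientation: [-0.028, -3.141, 0.0]
ft_force: [0.4, 0.8, -1.1]
grip_width: 0.0285
finger_force: 49.6
t=20.57 at [0.4247 0.1884 0.0658] yaw 179.0 tilt [-0.001 -0.    -1.   ] F [ 0.4  0.8 -1.1] g 0.0285
spin -0.001 (0.0 rows)  then shift [-1.247 -0.422 -0.011] (x2.6 rows)
```

```bash
python3 -m crank '[{"translation":[-0.41,-0.141,0],"spin":0,"grip":0},{"translation":[-0.41,-0.141,0],"spin":0,"grip":0},{"translation":[-0.41,-0.141,0],"spin":0,"grip":0},{"translation":[0,0,0.26],"spin":0,"grip":0},{"translation":[0,0,0],"spin":0,"grip":0}]' 50 |grep tool
python3 -m crank '[{"translation":[0,0,0],"spin":0,"grip":0},{"translation":[0,0,0],"spin":0,"grip":0}]' 50
python3 - <<'E'
from h import *
c=look(); r=rings(c); print(r); p=wpt(c,*r['yellow']); print(p,tiles(c,p[2])['yellow'])
for q in pockets(c): print(np.round(q[:5],1))
go(.5735,.1352,.0165,179.05)
E
```

```text
tool_pos: [0.5695, 0.1349, 0.0321]
time: 21.45
tool_pos: [0.5722, 0.1356, 0.0362]
orientation: [0.025, 3.14, 0.0]
ft_force: [-0.7, -0.0, -0.1]
grip_width: 0.0289
finger_force: 49.6
{'yellow': (324.75306738613733, 311.7520395708871), 'green': (179.70767671182378, 291.03879826744077), 'blue': (69.0015028554253, 283.94574691914636)}
[0.57069343 0.1354945  0.04480335] (571.3, 135.5, -0.7, np.float32(-0.8))
[576.7  64.8  44.   60.   89.1]
[574.5 -74.4  44.1  61.3  88.7]
t=21.50 at [0.5722 0.1357 0.0362] yaw 179.1 tilt [ 0.002  0.    -1.   ] F [-0.4  1.  -0.5] g 0.0284
spin 0.000 (0.0 rows)  then shift [-0.01  -0.004  0.164] (x0.3 rows)
```

```bash
python3 -m crank '[{"translation":[-0.007,-0.003,0],"spin":0,"grip":0},{"translation":[0,0,0.1],"spin":0,"grip":0},{"translation":[0,0,0],"spin":0,"grip":0},{"translation":[0,0,0.03],"spin":0,"grip":0},{"translation":[0,0,0],"spin":0,"grip":0}]' 50
python3 -m crank '[{"translation":[0,0,0.025],"spin":0,"grip":0},{"translation":[0,0,0],"spin":0,"grip":0}]' 50 
python3 -m crank '[{"translation":[0,0,0.012],"spin":0,"grip":0},{"translation":[0,0,0],"spin":0,"grip":0}]' 50 
```

```text
time: 22.12
tool_pos: [0.5724, 0.1349, 0.019]
orientation: [-0.025, -3.141, 0.0]
ft_force: [-0.5, -0.3, 0.2]
grip_width: 0.0283
finger_force: 49.6
time: 22.38
tool_pos: [0.573, 0.1349, 0.0166]
orientation: [0.026, 3.141, 0.0]
ft_force: [0.1, -0.1, 0.8]
grip_width: 0.0284
finger_force: 49.7
time: 22.62
tool_pos: [0.5731, 0.1349, 0.0165]
orientation: [-0.025, -3.141, 0.0]
ft_force: [-4.3, -1.0, 10.5]
grip_width: 0.0286
finger_force: 50.8
```

```bash
python3 -m crank '[{"translation":[0,0,-0.004],"spin":0,"grip":0},{"translation":[0,0,0],"spin":0,"grip":0.5},{"translation":[0,0,0],"spin":0,"grip":0.5},{"translation":[0,0,0],"spin":0,"grip":0.5},{"translation":[0,0,-0.1],"spin":0,"grip":0.5}]' 50 |grep tool
python3 -m crank '[{"translation":[0,0,-0.3],"spin":0,"grip":0.5},{"translation":[0,0,-0.3],"spin":0,"grip":0.3},{"translation":[0.3,0,-0.3],"spin":0,"grip":0},{"translation":[0.4,-0.3,-0.3],"spin":0,"grip":0},{"translation":[0.4,-0.3,-0.2],"spin":0,"grip":0}]' |grep tool
python3 -m crank '[{"translation":[0,-0.3,0],"spin":0,"grip":0},{"translation":[0,0,0],"spin":0,"grip":0},{"translation":[0,0,0],"spin":0,"grip":0}]' |grep tool
python3 - <<'E'
from h import *
c=look('w8.png'); r=rings(c); t=tiles(c,.024)
for k in r: print(k,wpt(c,*r[k]).round(4),t.get(k))
for q in pockets(c): print(np.round(q[:5],1))
s=cam('scene'); save(s,'s1.png'); cv2.imwrite('pics/s1c.png',cv2.resize(s['img'][180:310,200:440,::-1],None,fx=3.3,fy=3.3,interpolation=cv2.INTER_CUBIC))
for col in HS:
    for b in blobs(s,col,100):
        P=[]
        for u,v in np.argwhere(cv2.drawContours(np.zeros((480,640),np.uint8),[b],-1,1,-1).T>0): P.append(depthpt(s,u,v))
        P=np.array(P); P=P[(P[:,2]>.05)&(P[:,2]<.13)&(P[:,0]>.58)&(P[:,0]<.7)]
        if len(P)<50: continue
        i=P[:,0].argsort(); n=len(P)//8; print(col,len(P),'tabend',P[i[:n]].mean(0).round(4),'hingeend',P[i[-n:]].mean(0).round(4),'zmax',P[P[:,2].argmax()].round(4))
go(.6,.13,.1)
E
```

```text
tool_pos: [0.5716, 0.1349, 0.0267]
tool_pos: [0.4459, 0.0695, 0.1933]
tool_pos: [0.4458, 0.0342, 0.1912]
yellow 241 tabend [0.6319 0.1315 0.0756] hingeend [0.6728 0.1312 0.0666] zmax [0.6363 0.1282 0.0791]
green 251 tabend [0.6355 0.0618 0.0825] hingeend [0.6712 0.061  0.0679] zmax [0.6316 0.0649 0.086 ]
blue 238 tabend [ 0.6281 -0.0078  0.0749] hingeend [ 0.6695 -0.0082  0.0673] zmax [ 0.6253 -0.0041  0.0769]
red 265 tabend [ 0.6284 -0.0777  0.0783] hingeend [ 0.6686 -0.0787  0.0669] zmax [ 0.6256 -0.0783  0.0818]
t=24.35 at [0.4457 0.0347 0.1906] yaw 179.1 tilt [-0.001  0.    -1.   ] F [0.5 0.3 0.1] g -0.0002
spin 0.000 (0.0 rows)  then shift [-1.274  0.814  0.755] (x3.4 rows)
```

View pics/s1c.png

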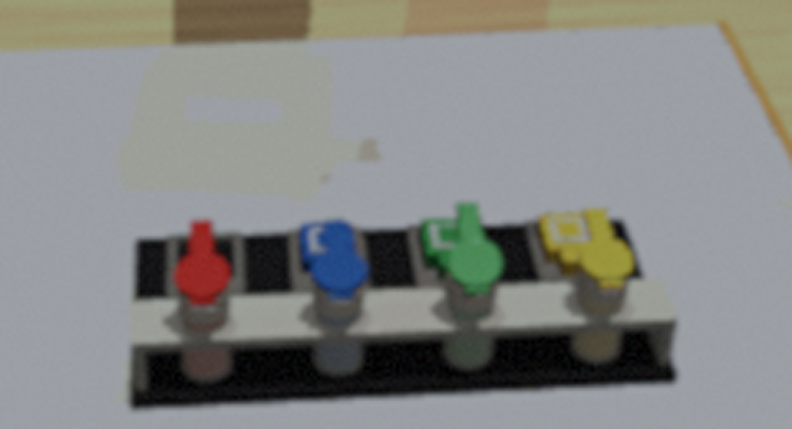

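All three tiles look seated in the scene crop and the caps are ajar by 10–22°. Now compute the cap arc and approach yellow's tab.

```bash
python3 - <<'E'
from h import *
def pos(a): a=np.radians(a); return np.array([-47*np.cos(a)+2.5*np.sin(a),47*np.sin(a)+2.5*np.cos(a)])
for t0 in (12,):
    th=np.linspace(t0,108,13); P=np.array([pos(a) for a in th]); print(th.round()); print((-np.diff(P,axis=0)/120).round(3).tolist(), P[0])
for a in (10,12,22): print(a,pos(a))
go(.6265,.1344,.13,179.05)
E
```

```text
[ 12.  20.  28.  36.  44.  52.  60.  68.  76.  84.  92. 100. 108.]
[[-0.018, -0.052], [-0.025, -0.049], [-0.031, -0.045], [-0.037, -0.04], [-0.043, -0.034], [-0.047, -0.028], [-0.05, -0.021], [-0.053, -0.014], [-0.054, -0.007], [-0.055, 0.001], [-0.054, 0.009], [-0.052, 0.016]] [-45.45315801  12.21721847]
10 [-45.85184395  10.62348373]
12 [-45.45315801  12.21721847]
22 [-42.64112468  19.92446953]
t=24.35 at [0.4457 0.0347 0.1906] yaw 179.1 tilt [-0.001  0.    -1.   ] F [0.5 0.3 0.1] g -0.0002
spin 0.001 (0.0 rows)  then shift [-1.493  0.856  0.505] (x3.6 rows)
```

```bash
python3 -m crank '[{"translation":[-0.375,0.214,0],"spin":0,"grip":0.4},{"translation":[-0.375,0.214,0],"spin":0,"grip":0.4},{"translation":[-0.375,0.214,0.2],"spin":0,"grip":0.4},{"translation":[-0.368,0.214,0.305],"spin":0,"grip":0.4},{"translation":[0,0,0],"spin":0,"grip":0.4}]' |grep tool
python3 -m crank '[{"translation":[0,0,0],"spin":0,"grip":0.4},{"translation":[0,0,0],"spin":0,"grip":0.4}]' |grep tool
python3 - <<'E'
from h import *
c=look('w9.png'); cv2.imwrite('pics/w9c.png',cv2.resize(c['img'][150:450,150:500,::-1],None,fx=2,fy=2))
r=rings(c); t=tiles(c,.024)
for k in r: print(k,wpt(c,*r[k]).round(4),t.get(k))
go(.6265,.1344,.067,179.05)
E
```

```text
tool_pos: [0.6244, 0.1359, 0.1224]
tool_pos: [0.6267, 0.1336, 0.1328]
yellow [0.5726 0.1345 0.025 ] (572.8, 134.7, -0.9, np.float32(-0.8))
green [0.5716 0.0651 0.0248] (571.7, 64.8, -1.0, np.float32(-1.1))
blue [ 0.5703 -0.0043  0.0251] (570.4, -5.3, -0.8, np.float32(-0.7))
t=25.27 at [0.6268 0.1335 0.133 ] yaw 179.1 tilt [ 0.004  0.    -1.   ] F [ 0.2 -0.   0.1] g 0.0340
spin 0.000 (0.0 rows)  then shift [0.004 0.008 0.55 ] (x1.1 rows)
```

View pics/w9c.png

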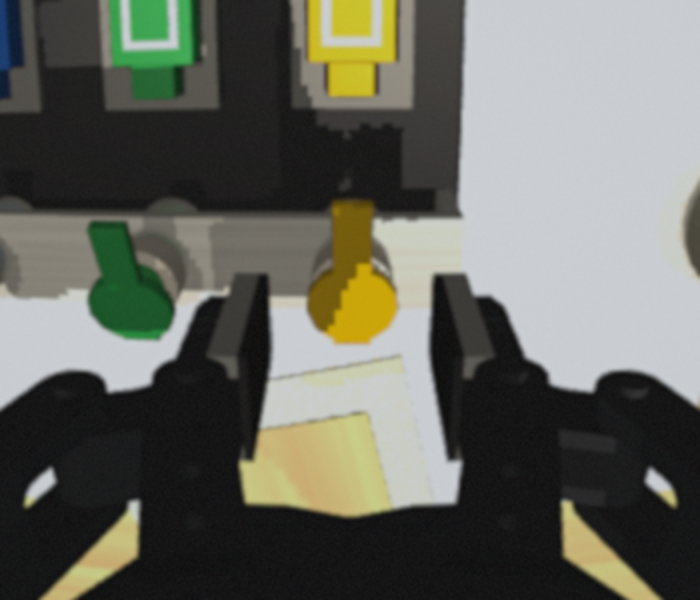

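The tab (col 353) is centred between the pads (253 and 448) and the tiles are seated. I'll measure the tab line by depth.

```bash
python3 - <<'E'
from h import *
c=look(); 
for v in (252,254,258,264,270,276,290,300,310,318): print(v,wpt(c,326,v,1).round(4), wpt(c,210,v+10,1).round(4) if v<300 else'')
go(.6265,.134,.067,179.05)
E
```

```text
252 [0.6225 0.134  0.0761] [0.6247 0.0681 0.0848]
254 [0.6232 0.134  0.0775] [0.6252 0.0686 0.0866]
258 [0.6256 0.134  0.0776] [0.6277 0.0683 0.0866]
264 [0.6297 0.1339 0.0762] [0.6323 0.0671 0.0844]
270 [0.6338 0.1339 0.0754] [0.6367 0.066  0.0828]
276 [0.6379 0.1338 0.0746] [0.6416 0.0647 0.0806]
290 [0.6477 0.1337 0.0733] [0.6535 0.0616 0.0756]
300 [0.6552 0.1336 0.0718] 
310 [0.6631 0.1335 0.07  ] 
318 [0.6694 0.1334 0.0692] 
t=25.32 at [0.6267 0.1334 0.1328] yaw 179.1 tilt [ 0.004  0.    -1.   ] F [ 0.5  0.6 -0.1] g 0.0342
spin 0.000 (0.0 rows)  then shift [0.004 0.005 0.549] (x1.1 rows)
```

```bash
python3 -m crank '[{"translation":[0.004,0.005,0.27],"spin":0,"grip":0.4},{"translation":[0,0,0.28],"spin":0,"grip":0.4},{"translation":[0,0,0],"spin":0,"grip":0},{"translation":[0,0,0],"spin":0,"grip":0},{"translation":[0,0,0],"spin":0,"grip":0}]' 25
python3 -m crank '[{"translation":[-0.018,0,-0.052],"spin":0,"grip":0},{"translation":[-0.025,0,-0.049],"spin":0,"grip":0},{"translation":[-0.031,0,-0.045],"spin":0,"grip":0},{"translation":[-0.037,0,-0.04],"spin":0,"grip":0}]' 25
python3 -m crank '[{"translation":[-0.043,0,-0.034],"spin":0,"grip":0},{"translation":[-0.047,0,-0.028],"spin":0,"grip":0},{"translation":[-0.05,0,-0.021],"spin":0,"grip":0},{"translation":[-0.053,0,-0.014],"spin":0,"grip":0}]' 25
python3 -m crank '[{"translation":[-0.054,0,-0.007],"spin":0,"grip":0},{"translation":[-0.055,0,0.001],"spin":0,"grip":0},{"translation":[-0.054,0,0.009],"spin":0,"grip":0},{"translation":[-0.052,0,0.016],"spin":0,"grip":0},{"translation":[0,0,0],"spin":0,"grip":0}]' 25
```

```text
time: 25.95
tool_pos: [0.6252, 0.1342, 0.0658]
orientation: [-0.025, -3.14, 0.0]
ft_force: [-5.2, -0.1, 0.7]
grip_width: 0.0109
finger_force: 24.5
time: 26.45
tool_pos: [0.6394, 0.134, 0.087]
orientation: [-0.025, -3.141, 0.0]
ft_force: [-1.7, -1.0, -6.0]
grip_width: 0.011
finger_force: 25.0
time: 26.95
tool_pos: [0.6629, 0.1336, 0.099]
orientation: [0.025, 3.141, -0.0]
ft_force: [-3.6, -0.4, -0.4]
grip_width: 0.0108
finger_force: 24.4
time: 27.58
tool_pos: [0.69, 0.1332, 0.0973]
orientation: [0.026, 3.137, 0.0]
ft_force: [-0.9, -1.3, 5.9]
grip_width: 0.0104
finger_force: 24.5
```

```bash
python3 -m crank '[{"translation":[0,0,0],"spin":0,"grip":0.35},{"translation":[0,0,0],"spin":0,"grip":0.35},{"translation":[0,0,0],"spin":0,"grip":0.35},{"translation":[0,0,-0.3],"spin":0,"grip":0.35},{"translation":[0,0,-0.2],"spin":0,"grip":0.35}]' |grep tool
python3 -m crank '[{"translation":[0.26,-0.29,0],"spin":0,"grip":0.4},{"translation":[0.25,-0.29,0.1],"spin":0,"grip":0.4},{"translation":[0,0,0],"spin":0,"grip":0.4},{"translation":[0,0,0],"spin":0,"grip":0.4}]' |grep tool
cat >> h.py <<'E'
def tab(c,col):
    """tab of the cap in wrist view: width-centre and top-surface points, angle"""
    b=[x for x in blobs(c,col,150)]; out=[]
    for x in b:
        m=cv2.drawContours(np.zeros((480,640),np.uint8),[x],-1,1,-1); vu=np.argwhere(m>0)
        P=np.array([np.r_[wpt(c,u,v,0),u,v] if c['range_z'][v,u]>0 else np.full(5,np.nan) for v,u in vu])
        P=P[(P[:,2]>.055)&(P[:,2]<.13)&(P[:,0]>.6)]
        if len(P)<100: continue
        xm=np.percentile(P[:,0],1); T=P[(P[:,0]>xm+.003)&(P[:,0]<xm+.017)]
        f=np.polyfit(P[P[:,0]>xm+.003,0],P[P[:,0]>xm+.003,2],1)
        out.append((col,'tip x',round(xm,4),'tab y',round((T[:,1].min()+T[:,1].max())/2,4),'z',round(np.median(T[:,2]),4),'angle',round(float(np.degrees(np.arctan(-f[0]))),1)))
    return out
E
python3 - <<'E'
from h import *
c=look('w10.png'); print(tab(c,'green'),tab(c,'blue'),tab(c,'yellow'))
go(.6284,.0642,.075,179.05)
E
```

```text
tool_pos: [0.6884, 0.1333, 0.1573]
tool_pos: [0.6262, 0.0648, 0.1445]
[('green', 'tip x', np.float64(0.6243), 'tab y', np.float64(0.0637), 'z', np.float64(0.0838), 'angle', 22.2)] [('blue', 'tip x', np.float64(0.6197), 'tab y', np.float64(-0.0058), 'z', np.float64(0.0746), 'angle', 8.9)] [('yellow', 'tip x', np.float64(0.6707), 'tab y', np.float64(0.1322), 'z', np.float64(0.0929), 'angle', -77.8), ('yellow', 'tip x', np.float64(0.6485), 'tab y', np.float64(0.1335), 'z', np.float64(0.0627), 'angle', 0.7)]
t=28.75 at [0.6267 0.065  0.1448] yaw 179.1 tilt [ 0.002  0.    -1.   ] F [ 0.8  0.3 -0.1] g 0.0344
spin 0.000 (0.0 rows)  then shift [-0.013 -0.007  0.581] (x1.2 rows)
```

```bash
python3 -m crank '[{"translation":[-0.013,-0.009,0.29],"spin":0,"grip":0.4},{"translation":[0,0,0.29],"spin":0,"grip":0.4},{"translation":[0,0,0],"spin":0,"grip":0},{"translation":[0,0,0],"spin":0,"grip":0},{"translation":[0,0,0],"spin":0,"grip":0}]' 25
python3 - <<'E'
from h import *
def pos(a): a=np.radians(a); return np.array([-47*np.cos(a)+2.5*np.sin(a),47*np.sin(a)+2.5*np.cos(a)])
for t0,n in ((22,12),(9,13)):
    P=np.array([pos(a) for a in np.linspace(t0,109,n)]); print((-np.diff(P,axis=0)/120).round(3).tolist(), P[0])
E
```

```text
time: 29.38
tool_pos: [0.628, 0.0641, 0.0756]
orientation: [0.025, 3.14, 0.001]
ft_force: [0.2, 1.9, -3.0]
grip_width: 0.0108
finger_force: 24.6
[[-0.026, -0.047], [-0.032, -0.043], [-0.038, -0.038], [-0.043, -0.033], [-0.047, -0.027], [-0.05, -0.02], [-0.053, -0.013], [-0.054, -0.005], [-0.054, 0.002], [-0.053, 0.01], [-0.051, 0.017]] [-42.64112468  19.92446953]
[[-0.016, -0.055], [-0.024, -0.052], [-0.031, -0.048], [-0.038, -0.043], [-0.043, -0.037], [-0.048, -0.03], [-0.052, -0.023], [-0.055, -0.015], [-0.057, -0.007], [-0.057, 0.001], [-0.056, 0.009], [-0.054, 0.017]] [-46.03026585   9.82164071]
```

```bash
python3 -m crank '[{"translation":[-0.026,0,-0.047],"spin":0,"grip":0},{"translation":[-0.032,0,-0.043],"spin":0,"grip":0},{"translation":[-0.038,0,-0.038],"spin":0,"grip":0},{"translation":[-0.043,0,-0.033],"spin":0,"grip":0}]' 25|grep -v or
python3 -m crank '[{"translation":[-0.047,0,-0.027],"spin":0,"grip":0},{"translation":[-0.05,0,-0.02],"spin":0,"grip":0},{"translation":[-0.053,0,-0.013],"spin":0,"grip":0},{"translation":[-0.054,0,-0.005],"spin":0,"grip":0}]' 25|grep -v or
python3 -m crank '[{"translation":[-0.054,0,0.002],"spin":0,"grip":0},{"translation":[-0.053,0,0.01],"spin":0,"grip":0},{"translation":[-0.051,0,0.017],"spin":0,"grip":0},{"translation":[0,0,0],"spin":0,"grip":0}]' 25
python3 -m crank '[{"translation":[0,0,0],"spin":0,"grip":0.35},{"translation":[0,0,0],"spin":0,"grip":0.35},{"translation":[0,0,0],"spin":0,"grip":0.35},{"translation":[0,0,-0.3],"spin":0,"grip":0.35},{"translation":[0,0,-0.2],"spin":0,"grip":0.35}]' |grep tool
python3 -m crank '[{"translation":[0.26,-0.29,0],"spin":0,"grip":0.4},{"translation":[0.26,-0.29,0.1],"spin":0,"grip":0.4},{"translation":[0,0,0],"spin":0,"grip":0.4},{"translation":[0,0,0],"spin":0,"grip":0.4}]' |grep tool
python3 - <<'E'
from h import *
c=look('w11.png'); print(tab(c,'blue'),tab(c,'green'),tab(c,'yellow'),tab(c,'red'))
go(.624,-.0056,.0648,179.05)
E
```

```text
time: 29.88
tool_pos: [0.6439, 0.0636, 0.094]
grip_width: 0.0106
time: 30.38
tool_pos: [0.669, 0.0632, 0.1025]
grip_width: 0.011
time: 30.88
tool_pos: [0.6893, 0.0628, 0.1002]
orientation: [0.026, 3.138, 0.001]
ft_force: [-0.9, 5.5, 2.4]
grip_width: 0.0107
finger_force: 24.9
tool_pos: [0.6879, 0.0622, 0.1596]
tool_pos: [0.6244, -0.0062, 0.1466]
[('blue', 'tip x', np.float64(0.6194), 'tab y', np.float64(-0.0061), 'z', np.float64(0.0747), 'angle', 9.1)] [('green', 'tip x', np.float64(0.6715), 'tab y', np.float64(0.0617), 'z', np.float64(0.0928), 'angle', -77.0), ('green', 'tip x', np.float64(0.6474), 'tab y', np.float64(0.0636), 'z', np.float64(0.0627), 'angle', 0.2)] [('yellow', 'tip x', np.float64(0.6706), 'tab y', np.float64(0.132), 'z', np.float64(0.0992), 'angle', -79.1), ('yellow', 'tip x', np.float64(0.6481), 'tab y', np.float64(0.1337), 'z', np.float64(0.0626), 'angle', 0.8)] [('red', 'tip x', np.float64(0.6192), 'tab y', np.float64(-0.0756), 'z', np.float64(0.0783), 'angle', 14.0)]
t=32.05 at [ 0.6248 -0.0058  0.1468] yaw 179.1 tilt [ 0.002 -0.    -1.   ] F [0.7 0.7 1.5] g 0.0343
spin 0.000 (0.0 rows)  then shift [0.008 0.002 0.684] (x1.4 rows)
```

```bash
python3 -m crank '[{"translation":[0.008,0,0.34],"spin":0,"grip":0.4},{"translation":[0,0,0.34],"spin":0,"grip":0.4},{"translation":[0,0,0],"spin":0,"grip":0},{"translation":[0,0,0],"spin":0,"grip":0},{"translation":[0,0,0],"spin":0,"grip":0}]' 25
python3 -m crank '[{"translation":[-0.016,0,-0.055],"spin":0,"grip":0},{"translation":[-0.024,0,-0.052],"spin":0,"grip":0},{"translation":[-0.031,0,-0.048],"spin":0,"grip":0},{"translation":[-0.038,0,-0.043],"spin":0,"grip":0}]' 25|grep -v or
python3 -m crank '[{"translation":[-0.043,0,-0.037],"spin":0,"grip":0},{"translation":[-0.048,0,-0.03],"spin":0,"grip":0},{"translation":[-0.052,0,-0.023],"spin":0,"grip":0},{"translation":[-0.055,0,-0.015],"spin":0,"grip":0}]' 25|grep -v or
python3 -m crank '[{"translation":[-0.057,0,-0.007],"spin":0,"grip":0},{"translation":[-0.057,0,0.001],"spin":0,"grip":0},{"translation":[-0.056,0,0.009],"spin":0,"grip":0},{"translation":[-0.054,0,0.017],"spin":0,"grip":0},{"translation":[0,0,0],"spin":0,"grip":0}]' 25
python3 -m crank '[{"translation":[0,0,0],"spin":0,"grip":0.35},{"translation":[0,0,0],"spin":0,"grip":0.35},{"translation":[0,0,0],"spin":0,"grip":0.35},{"translation":[0,0,-0.3],"spin":0,"grip":0.35},{"translation":[0,0,-0.2],"spin":0,"grip":0.35}]' |grep tool
python3 -m crank '[{"translation":[0.22,-0.29,0],"spin":0,"grip":0},{"translation":[0.21,-0.29,0],"spin":0,"grip":0},{"translation":[0,0,0],"spin":0,"grip":0},{"translation":[0,0,0],"spin":0,"grip":0}]' |grep tool
python3 - <<'E'
from h import *
c=look('w12.png'); print(tab(c,'blue'),tab(c,'red'))
go(.638,-.0755,.08,179.05)
E
```

```text
time: 32.67
tool_pos: [0.6229, -0.0057, 0.0656]
orientation: [-0.025, -3.141, -0.0]
ft_force: [-5.4, 0.5, -0.3]
grip_width: 0.011
finger_force: 24.5
time: 33.17
tool_pos: [0.6364, -0.0061, 0.0887]
grip_width: 0.0115
time: 33.67
tool_pos: [0.6602, -0.0065, 0.1014]
grip_width: 0.0108
time: 34.3
tool_pos: [0.6884, -0.0071, 0.0996]
orientation: [0.025, 3.138, -0.0]
ft_force: [-0.0, 3.3, 4.7]
grip_width: 0.0106
finger_force: 24.4
tool_pos: [0.6869, -0.0073, 0.1597]
tool_pos: [0.6341, -0.0757, 0.1586]
[('blue', 'tip x', np.float64(0.6685), 'tab y', np.float64(-0.0076), 'z', np.float64(0.0974), 'angle', -78.3), ('blue', 'tip x', np.float64(0.6459), 'tab y', np.float64(-0.0066), 'z', np.float64(0.0626), 'angle', -0.2)] [('red', 'tip x', np.float64(0.6192), 'tab y', np.float64(-0.0764), 'z', np.float64(0.0783), 'angle', 14.2)]
t=35.48 at [ 0.6343 -0.0753  0.1585] yaw 179.1 tilt [ 0.  0. -1.] F [-1.   1.3  0. ] g 0.0003
spin 0.001 (0.0 rows)  then shift [-0.031 -0.001  0.654] (x1.3 rows)
```

```bash
python3 -m crank '[{"translation":[-0.03,0,0.33],"spin":0,"grip":0},{"translation":[0,0,0.3],"spin":0,"grip":0},{"translation":[0,0,0],"spin":0,"grip":0},{"translation":[0,0,0.06],"spin":0,"grip":0},{"translation":[0,0,0.04],"spin":0,"grip":0}]' 25
python3 -m crank '[{"translation":[0,0,0.03],"spin":0,"grip":0},{"translation":[0,0,0],"spin":0,"grip":0}]'
python3 -m crank '[{"translation":[0,0,0.015],"spin":0,"grip":0},{"translation":[0,0,0],"spin":0,"grip":0}]'
```

```text
time: 36.1
tool_pos: [0.6387, -0.0759, 0.0724]
orientation: [0.025, 3.139, -0.001]
ft_force: [-0.1, 0.3, 1.4]
grip_width: -0.0001
finger_force: 0.4
time: 36.35
tool_pos: [0.6381, -0.076, 0.0681]
orientation: [0.026, 3.14, -0.0]
ft_force: [-0.1, 0.7, 3.3]
grip_width: 0.0003
finger_force: 1.1
time: 36.6
tool_pos: [0.6381, -0.076, 0.0678]
orientation: [0.025, 3.141, -0.001]
ft_force: [-5.3, 1.3, 11.7]
grip_width: 0.0
finger_force: 5.7
```

```bash
python3 -m crank '[{"translation":[0,0,0.012],"spin":0,"grip":0},{"translation":[0,0,0],"spin":0,"grip":0},{"translation":[0,0,-0.2],"spin":0,"grip":0},{"translation":[0.1,0,-0.4],"spin":0,"grip":0},{"translation":[0.3,0,-0.2],"spin":0,"grip":0}]' |grep -v or
python3 -m crank '[{"translation":[0.4,0,0],"spin":0,"grip":0},{"translation":[0.4,-0.2,0],"spin":0,"grip":0},{"translation":[0.3,-0.4,0],"spin":0,"grip":0},{"translation":[0,-0.45,0],"spin":0,"grip":0},{"translation":[0,0,0],"spin":0,"grip":0}]' |grep -v or
python3 - <<'E'
from h import *
t=cam('top'); s=cam('scene'); w=look('w13.png')
save(t,'t2.png')
cv2.imwrite('pics/t2c.png',np.hstack([cv2.resize(t['img'][150:330,200:400,::-1],(400,360)),cv2.resize(s['img'][190:310,230:420,::-1],(400,360))]))
print(tab(w,'red'))
P={}
for c in (t,s,w):
    for b in blobs(c,'red',60):
        u,v=cent(b); q=wpt(c,u,v,1) if c is w else depthpt(c,u,v)
        if abs(q[0]-.445)<.05 and q[1]<-.25: P[c['n']]=(c,(u,v)); print(c['n'],u,v,q.round(4),cv2.contourArea(b),onz(c,u,v,.022).round(4))
if 'wrist' in P: print(tri(*P['top'],*P['wrist']))
go(.445,-.325,.05,179.05)
E
```

```text
time: 37.22
tool_pos: [0.5912, -0.0758, 0.1634]
grip_width: 0.0001
time: 37.85
tool_pos: [0.4551, -0.2019, 0.1607]
grip_width: 0.0001
[]
scene 137.77941176470588 226.47549019607843 [ 0.458  -0.3201  0.0223] 102.0 [ 0.4576 -0.3202  0.022 ]
wrist 177.7519245573518 214.40762124711316 [ 0.4451 -0.3192  0.0225] 866.0 [ 0.4453 -0.3195  0.022 ]Traceback (most recent call last):
  File "<stdin>", line 11, in <module>
KeyError: 'top'
```

View pics/t2c.png

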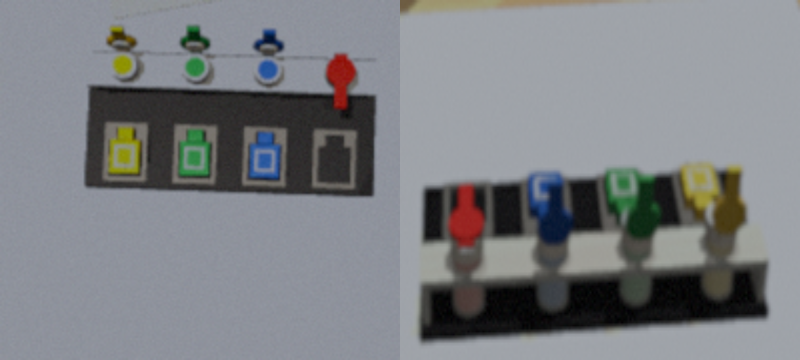

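The top view shows all three tiles seated and yellow, green and blue open, with red flat. Now to the button.

```bash
python3 -m crank '[{"translation":[0.04,-0.49,0.2],"spin":0,"grip":0},{"translation":[0.04,-0.48,0.2],"spin":0,"grip":0},{"translation":[0,0,0.2],"spin":0,"grip":0},{"translation":[0,0,0],"spin":0,"grip":0},{"translation":[0,0,0],"spin":0,"grip":0}]' |grep tool
python3 - <<'E'
from h import *
w=look()
for b in blobs(w,'red',60):
    u,v=cent(b); print(u,v,wpt(w,u,v,1).round(4),onz(w,u,v,.0225).round(4),cv2.contourArea(b))
s=cam('scene'); P=[]
for b in blobs(s,'red',150):
    for u,v in np.argwhere(cv2.drawContours(np.zeros((480,640),np.uint8),[b],-1,1,-1).T>0): P.append(depthpt(s,u,v))
P=np.array(P); P=P[(P[:,2]>.055)&(P[:,0]>.6)&(P[:,0]<.67)]; print(len(P),np.degrees(np.arctan(-np.polyfit(P[:,0],P[:,2],1)[0])))
go(.445,-.3195,.03,179.05)
E
```

```text
tool_pos: [0.4448, -0.313, 0.0892]
311.30306674684306 252.7870314692323 [ 0.4442 -0.3213  0.0226] [ 0.4442 -0.3214  0.0225] 1663.0
584.9778325123152 464.995894909688 [ 0.6402 -0.0794  0.0682] [ 0.7154 -0.0145  0.0225] 406.0
218 0.7281021973246701
t=38.73 at [ 0.4451 -0.3136  0.0898] yaw 179.2 tilt [ 0.002 -0.002 -1.   ] F [ 0.2 -0.   1.1] g -0.0002
spin 0.001 (0.0 rows)  then shift [ 0.001 -0.049  0.499] (x1.0 rows)
```

```bash
python3 -m crank '[{"translation":[0.005,-0.058,0.26],"spin":0,"grip":0},{"translation":[0,0,0.25],"spin":0,"grip":0},{"translation":[0,0,0],"spin":0,"grip":0},{"translation":[0,0,0.05],"spin":0,"grip":0},{"translation":[0,0,0.03],"spin":0,"grip":0}]' |grep -v or
python3 -m crank '[{"translation":[0,0,0.015],"spin":0,"grip":0},{"translation":[0,0,0],"spin":0,"grip":0}]'
```

```text
time: 39.35
tool_pos: [0.4445, -0.3218, 0.0193]
grip_width: 0.0001
time: 39.6
tool_pos: [0.4445, -0.3217, 0.017]
orientation: [0.026, 3.139, -0.003]
ft_force: [2.5, 0.6, 3.9]
grip_width: -0.0001
finger_force: 2.1
```

```bash
python3 -m crank '[{"translation":[0,0,0.015],"spin":0,"grip":0},{"translation":[0,0,0],"spin":0,"grip":0},{"translation":[0,0,0],"spin":0,"grip":0}]' | grep -v or -
python3 -m crank '[{"translation":[0,0,0.012],"spin":0,"grip":0},{"translation":[0,0,0],"spin":0,"grip":0},{"translation":[0,0,0],"spin":0,"grip":0},{"translation":[0,0,0],"spin":0,"grip":0},{"translation":[0,0,0],"spin":0,"grip":0}]'
python3 -m crank '[{"translation":[0,0,0],"spin":0,"grip":0},{"translation":[0,0,0],"spin":0,"grip":0},{"translation":[0,0,0],"spin":0,"grip":0},{"translation":[0,0,0],"spin":0,"grip":0},{"translation":[0,0,0],"spin":0,"grip":0}]'
```

```text
time: 39.98
tool_pos: [0.4445, -0.3218, 0.0159]
grip_width: 0.0
time: 40.6
tool_pos: [0.4446, -0.3219, 0.0157]
orientation: [0.025, 3.14, -0.002]
ft_force: [-2.8, 5.4, 22.6]
grip_width: -0.0001
finger_force: 11.3
time: 41.22
tool_pos: [0.4446, -0.3219, 0.0157]
orientation: [0.025, 3.14, -0.002]
ft_force: [-2.3, 5.0, 22.5]
grip_width: -0.0002
finger_force: 11.3
```

Button held at the bottom for over a second. Now lift and go behind the blue cap.

```bash
python3 -m crank '[{"translation":[0,0,-0.1],"spin":0,"grip":0},{"translation":[0,0,-0.4],"spin":0,"grip":0},{"translation":[0,0,-0.48],"spin":0,"grip":0},{"translation":[0,0,-0.45],"spin":0,"grip":0},{"translation":[-0.322,0.374,0],"spin":0,"grip":0}]' |grep tool
python3 -m crank '[{"translation":[-0.322,0.374,0],"spin":0,"grip":0},{"translation":[-0.322,0.374,0],"spin":0,"grip":0},{"translation":[-0.322,0.374,0],"spin":0,"grip":0},{"translation":[-0.322,0.374,0],"spin":0,"grip":0},{"translation":[-0.322,0.374,0],"spin":0,"grip":0}]' |grep tool
python3 -m crank '[{"translation":[-0.322,0.374,0],"spin":0,"grip":0},{"translation":[0,0,0],"spin":0,"grip":0},{"translation":[0,0,0],"spin":0,"grip":0}]' |grep tool
python3 - <<'E'
from h import *
w=look('w14.png'); t=tiles(w,.024); print(t, tiles(cam('top'),.024))
go(.716,-.0075,.09,179.05)
E
```

```text
tool_pos: [0.4838, -0.2803, 0.1896]
tool_pos: [0.6797, -0.0539, 0.183]
tool_pos: [0.7179, -0.0114, 0.183]
{'yellow': (572.3, 134.7, -2.2, np.float32(-1.1)), 'green': (571.6, 64.8, -1.5, np.float32(-1.8)), 'blue': (569.3, -6.9, -1.0, np.float32(-0.8))} {}
t=42.95 at [ 0.718  -0.0123  0.1837] yaw 179.0 tilt [-0.002 -0.    -1.   ] F [ 0.8 -0.3  0.5] g -0.0003
spin -0.001 (0.0 rows)  then shift [0.016 0.04  0.781] (x1.6 rows)
```

```bash
python3 -m crank '[{"translation":[0,0.04,0.26],"spin":0,"grip":0},{"translation":[0,0,0.26],"spin":0,"grip":0},{"translation":[0,0,0.26],"spin":0,"grip":0},{"translation":[0,0,0],"spin":0,"grip":0}]' |grep -v or
python3 -m crank '[{"translation":[0.12,0,0],"spin":0,"grip":0},{"translation":[0.12,0,0],"spin":0,"grip":0},{"translation":[0.12,0,0],"spin":0,"grip":0}]'
python3 -m crank '[{"translation":[0.12,0,0],"spin":0,"grip":0},{"translation":[0.12,0,0],"spin":0,"grip":0},{"translation":[0.08,0,0],"spin":0,"grip":0},{"translation":[0,0,0],"spin":0,"grip":0}]'
```

```text
time: 43.45
tool_pos: [0.7161, -0.0073, 0.0874]
grip_width: -0.0001
time: 43.82
tool_pos: [0.6767, -0.0067, 0.0935]
orientation: [0.027, 3.137, -0.001]
ft_force: [1.2, -0.1, -0.1]
grip_width: 0.0005
finger_force: 0.5
time: 44.32
tool_pos: [0.6376, -0.0055, 0.092]
orientation: [0.026, 3.14, -0.001]
ft_force: [0.6, -0.7, 0.1]
grip_width: 0.0001
finger_force: 0.2
```

Now press blue down (r≈32).

```bash
python3 -m crank '[{"translation":[0,0,0.08],"spin":0,"grip":0},{"translation":[0,0,0.08],"spin":0,"grip":0},{"translation":[0,0,0.03],"spin":0,"grip":0},{"translation":[0,0,0],"spin":0,"grip":0}]'
python3 -m crank '[{"translation":[0,0,0.02],"spin":0,"grip":0},{"translation":[0,0,0],"spin":0,"grip":0}]' | grep -v or -
python3 -m crank '[{"translation":[0,0,0.015],"spin":0,"grip":0},{"translation":[0,0,0],"spin":0,"grip":0}]'
```

```text
time: 44.82
tool_pos: [0.6371, -0.005, 0.0679]
orientation: [-0.025, -3.139, -0.0]
ft_force: [-4.3, -0.0, 6.7]
grip_width: 0.0002
finger_force: 3.3
time: 45.08
tool_pos: [0.6372, -0.005, 0.0676]
grip_width: -0.0001
time: 45.32
tool_pos: [0.6372, -0.005, 0.0674]
orientation: [-0.024, -3.138, 0.001]
ft_force: [-16.0, 0.9, 26.0]
grip_width: 0.0002
finger_force: 13.3
```

```bash
python3 -m crank '[{"translation":[0,0,-0.1],"spin":0,"grip":0},{"translation":[0,0,-0.4],"spin":0,"grip":0},{"translation":[0,0,-0.46],"spin":0,"grip":0},{"translation":[-0.34,0.285,0],"spin":0,"grip":0},{"translation":[-0.34,0.285,0],"spin":0,"grip":0}]' |grep tool
python3 -m crank '[{"translation":[0,0,0],"spin":0,"grip":0},{"translation":[0,0,0],"spin":0,"grip":0}]' |grep tool
python3 - <<'E'
from h import *
go(.718,.0625,.09,179.05)
E
```

```text
tool_pos: [0.7215, 0.0624, 0.1798]
tool_pos: [0.7195, 0.062, 0.1776]
t=46.20 at [0.7195 0.062  0.1776] yaw 179.1 tilt [-0.002 -0.    -1.   ] F [-0.9 -0.5  0.1] g -0.0000
spin 0.000 (0.0 rows)  then shift [0.011 0.004 0.73 ] (x1.5 rows)
```

```bash
python3 -m crank '[{"translation":[0.01,0,0.24],"spin":0,"grip":0},{"translation":[0,0,0.24],"spin":0,"grip":0},{"translation":[0,0,0.25],"spin":0,"grip":0},{"translation":[0,0,0],"spin":0,"grip":0}]' |grep -v or
python3 -m crank '[{"translation":[0.12,0,0],"spin":0,"grip":0},{"translation":[0.12,0,0],"spin":0,"grip":0},{"translation":[0.12,0,0],"spin":0,"grip":0}]'
python3 -m crank '[{"translation":[0.12,0,0],"spin":0,"grip":0},{"translation":[0.12,0,0],"spin":0,"grip":0},{"translation":[0.07,0,0],"spin":0,"grip":0},{"translation":[0,0,0],"spin":0,"grip":0}]'
python3 -m crank '[{"translation":[0,0,0.08],"spin":0,"grip":0},{"translation":[0,0,0.07],"spin":0,"grip":0},{"translation":[0,0,0.02],"spin":0,"grip":0},{"translation":[0,0,0],"spin":0,"grip":0}]'
```

```text
time: 46.7
tool_pos: [0.716, 0.0612, 0.088]
grip_width: -0.0003
time: 47.08
tool_pos: [0.6765, 0.062, 0.0939]
orientation: [0.027, 3.137, -0.0]
ft_force: [1.5, 0.1, 0.2]
grip_width: -0.0001
finger_force: 0.5
time: 47.58
tool_pos: [0.6387, 0.0631, 0.0925]
orientation: [0.026, 3.14, -0.0]
ft_force: [-0.3, 0.3, -0.0]
grip_width: -0.0001
finger_force: 0.1
time: 48.08
tool_pos: [0.6382, 0.0634, 0.0701]
orientation: [-0.025, -3.14, -0.0]
ft_force: [0.0, -0.3, -0.5]
grip_width: -0.0001
finger_force: 0.0
```

```bash
python3 -m crank '[{"translation":[0,0,0.02],"spin":0,"grip":0},{"translation":[0,0,0],"spin":0,"grip":0}]'
python3 -m crank '[{"translation":[0,0,0.02],"spin":0,"grip":0},{"translation":[0,0,0],"spin":0,"grip":0}]' 
python3 -m crank '[{"translation":[0,0,0.01],"spin":0,"grip":0},{"translation":[0,0,0],"spin":0,"grip":0}]'
```

```text
time: 48.32
tool_pos: [0.6386, 0.0634, 0.0684]
orientation: [0.025, 3.141, -0.0]
ft_force: [0.7, -0.6, 0.5]
grip_width: 0.0
finger_force: 0.0
time: 48.58
tool_pos: [0.6388, 0.0634, 0.0679]
orientation: [-0.025, -3.141, 0.0]
ft_force: [-5.5, -0.6, 9.2]
grip_width: 0.0003
finger_force: 4.7
time: 48.82
tool_pos: [0.6388, 0.0634, 0.0677]
orientation: [-0.025, -3.141, 0.001]
ft_force: [-9.0, -0.2, 14.2]
grip_width: 0.0001
finger_force: 7.6
```

```bash
python3 -m crank '[{"translation":[0,0,0.008],"spin":0,"grip":0},{"translation":[0,0,-0.4],"spin":0,"grip":0},{"translation":[0,0,-0.5],"spin":0,"grip":0},{"translation":[-0.34,0.287,0],"spin":0,"grip":0},{"translation":[-0.34,0.287,0],"spin":0,"grip":0}]' |grep tool
python3 -m crank '[{"translation":[0,0,0],"spin":0,"grip":0},{"translation":[0,0,0],"spin":0,"grip":0}]' |grep tool
python3 - <<'E'
from h import *
go(.719,.1325,.09,179.05)
E
```

```text
tool_pos: [0.7229, 0.1314, 0.1742]
tool_pos: [0.7207, 0.1307, 0.1713]
t=49.70 at [0.7207 0.1307 0.1713] yaw 179.1 tilt [-0.001 -0.    -1.   ] F [-0.6  0.1  0.8] g 0.0002
spin 0.000 (0.0 rows)  then shift [0.014 0.015 0.678] (x1.4 rows)
```

```bash
python3 -m crank '[{"translation":[0.012,0.015,0.23],"spin":0,"grip":0},{"translation":[0,0,0.23],"spin":0,"grip":0},{"translation":[0,0,0.22],"spin":0,"grip":0},{"translation":[0,0,0],"spin":0,"grip":0}]' |grep -v or
python3 -m crank '[{"translation":[0.12,0,0],"spin":0,"grip":0},{"translation":[0.12,0,0],"spin":0,"grip":0},{"translation":[0.12,0,0],"spin":0,"grip":0}]'|grep -v or
python3 -m crank '[{"translation":[0.12,0,0],"spin":0,"grip":0},{"translation":[0.12,0,0],"spin":0,"grip":0},{"translation":[0.07,0,0],"spin":0,"grip":0},{"translation":[0,0,0],"spin":0,"grip":0}]'|grep -v or
python3 -m crank '[{"translation":[0,0,0.08],"spin":0,"grip":0},{"translation":[0,0,0.08],"spin":0,"grip":0},{"translation":[0,0,0.03],"spin":0,"grip":0},{"translation":[0,0,0],"spin":0,"grip":0}]'
python3 -m crank '[{"translation":[0,0,0.015],"spin":0,"grip":0},{"translation":[0,0,0],"spin":0,"grip":0}]'
python3 -m crank '[{"translation":[0,0,0.01],"spin":0,"grip":0},{"translation":[0,0,0],"spin":0,"grip":0}]'
```

```text
time: 50.2
tool_pos: [0.7173, 0.1317, 0.0877]
grip_width: -0.0003
time: 50.58
tool_pos: [0.6773, 0.1329, 0.0929]
grip_width: -0.0001
time: 51.08
tool_pos: [0.6396, 0.1338, 0.0916]
grip_width: -0.0003
time: 51.58
tool_pos: [0.6391, 0.1339, 0.0679]
orientation: [-0.025, -3.139, 0.001]
ft_force: [-5.0, -0.9, 8.1]
grip_width: 0.0
finger_force: 4.3
time: 51.82
tool_pos: [0.6392, 0.134, 0.0676]
orientation: [-0.025, -3.139, 0.001]
ft_force: [-8.0, -1.2, 16.9]
grip_width: -0.0
finger_force: 8.3
time: 52.08
tool_pos: [0.6392, 0.134, 0.0675]
orientation: [-0.024, -3.138, 0.001]
ft_force: [-12.1, -1.8, 22.4]
grip_width: -0.0002
finger_force: 11.1
```

Lift, retreat, and verify.

```bash
python3 -m crank '[{"translation":[0,0,-0.1],"spin":0,"grip":0},{"translation":[0,0,-0.4],"spin":0,"grip":0},{"translation":[0.2,-0.1,-0.4],"spin":0,"grip":0},{"translation":[0.4,-0.2,-0.1],"spin":0,"grip":0},{"translation":[0.45,-0.2,0],"spin":0,"grip":0}]' |grep tool
python3 -m crank '[{"translation":[0.5,0,0],"spin":0,"grip":0},{"translation":[0.5,0,0],"spin":0,"grip":0},{"translation":[0.3,0,0],"spin":0,"grip":0},{"translation":[0,0,0],"spin":0,"grip":0}]' |grep tool
python3 - <<'E'
from h import *
t=cam('top'); s=cam('scene')
cv2.imwrite('pics/fin.png',np.hstack([cv2.resize(t['img'][150:330,150:400,::-1],(400,288)),cv2.resize(s['img'][190:310,230:420,::-1],(400,288))]))
save(s,'sf.png')
for col in HS:
  for b in blobs(s,col,60):
    P=np.array([depthpt(s,u,v) for u,v in np.argwhere(cv2.drawContours(np.zeros((480,640),np.uint8),[b],-1,1,-1).T>0)])
    P=P[(P[:,2]>.06)&(P[:,0]>.61)&(P[:,0]<.675)]
    if len(P)>60: print(col,len(P),P.mean(0).round(4),np.degrees(np.arctan(-np.polyfit(P[:,0],P[:,2],1)[0])).round(1))
print(tiles(t,.024)); print(status.sense()['time'])
E
```

```text
tool_pos: [0.5125, 0.0754, 0.1858]
tool_pos: [0.3549, 0.0788, 0.1838]
yellow 212 [0.6545 0.1311 0.0675] 0.6
green 206 [0.6525 0.0613 0.0676] 0.3
green 217 [ 0.6493 -0.3581  0.1668] 16.4
blue 212 [ 0.6514 -0.0085  0.0677] 0.5
red 226 [ 0.6504 -0.0783  0.0675] 0.7
{'yellow': (572.5, 133.2, 1.0, np.float32(1.0)), 'green': (571.7, 63.5, 1.2, np.float32(1.2)), 'blue': (568.9, -7.1, 1.0, np.float32(1.0))}
53.3
```

View pics/fin.png

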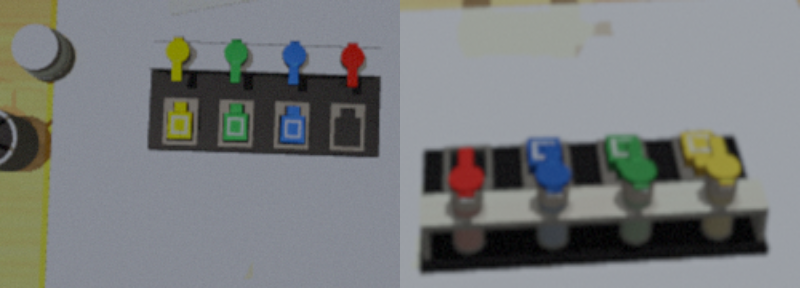

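The final view shows all four caps flat (0.3–0.7° by depth), the three tiles seated at (179,122), (236,124) and (293,128), and the jar and mug standing where they were. The robot is clear, so I'll hand in.

```bash
python3 -c "
from cell import ticket
print(ticket.hand_in())"
```

```text
the job is handed in; nothing more can be done
None
```

The job is handed in at about 53 s robot time: the yellow, green and blue tiles are seated, the shutter was held down for over a second with those three caps open and red shut, all four caps are now pressed shut, and the robot touched no bystander.

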